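# Hang the feed pail on the pen panel by its bail

## Robot

A 6-joint arm with a two-finger parallel gripper is mounted at the origin on the work surface. World frame = base frame: x ahead of the robot, y to its left, z up, the work surface at z = 0. Lengths are in m, angles in rad, forces in N, time in s.
With the tool pointing down it reaches from about 0.35 to 0.975 m from the base axis. Payload 4.9 kg.
Tool frame: the origin (TCP) lies midway between the tips of the shut fingers; the grasp point (between the pads) lies 19 mm behind it; z points along the fingers, y is the line along which they close (so a half turn about z gives the same grasp; the last joint's range is limited). The gripper opens to 85 mm and grips with 20 to 120 N. Pads are 22 mm wide; open, the fingers measure 114 mm over their backs; the gripper's body (76 mm by 85 mm) begins 54 mm behind the grasp point. The pads swing forward as they close: fully open they stand 13 mm farther back than shut.
Start: joints at [-1.239, 0.053, 1.613, -0, 1.476, -0.119], TCP at [0.272, -0.563, 0.198] pointing down, gripper open.
Joint ranges: [-3.01, 3.01], [-1.01, 2.22], [0.06, 2.58], [-1.02, 4.17], [0.09, 2.62], [-3.14, 3.14]. Speed limits (rad/s): [2.57, 2.57, 3.14, 3.14, 3.14, 3.14].

## Interface

Orientations are given as a 3x3 rotation matrix whose columns are the frame's x, y, z axes.
In Python, from plant import telemetry, vision, finish_job gives the robot as it stands.
- The arm moves only by the tool jog_arm, never from a script. Its argument "series" is a list of rows, each an object of numbers: "x", "y", "z": the shift along the tool's x, y, z in cm; "roll": the turn about the tool's z in rad; "jaw": the closure, from 0 (fully open) to 1 (shut). In form: [{"x": .., "y": .., "z": .., "roll": .., "jaw": ..}, ...]. A call has 1 to 12 rows; each row shifts and turns the commanded pose from where the row before left it, along the tool's axes as they then stand; what a row does not reach is not made up. A row lasts 1/10 s, in which the tool goes at most 50 mm and 8.59 degrees, less where a joint would pass 70% of its speed; a pose out of reach is approached as far as the arm can. A call is refused whole if a number of a shift passes 5 or a number of a turn 0.15, either way. A call with a gripper value outside its range is refused whole. The fingers move at their own pace and stop on an object; "grip_force" is the grip in N (left out, the last holds). Time passes only in rows, so rows that do not move let the fingers close. It gives the time, the measured TCP pose, the force, the opening and the grip force at its end, in the units of the state.
- telemetry.observe(): the state, without advancing time (a new reading comes with each control period).
- vision.read_camera(name): name is "scene" or "top" or "wrist"; returns (picture, depth): 384x512x3 uint8, red, green, blue; 384x512 float32, m along the optical axis (not along the pixel's ray), 0 where there is no reading.
- vision.camera_info(name): a dict with "fx", "fy", "cx", "cy" (pixels), "position" and "rotation" of the camera in the world. Camera axes: x right, y up, looking along -z (the intrinsics and any distortion apply to the point x, -y, -z); pixel columns grow to the right and rows downward; lengths in m; the calibration is good to about 2 mm. A picture is of the moment at which its call begins: read the wrist's pose just before it. camera_info takes no time and is no camera call; for the wrist camera it gives the pose at the moment of the call.
- finish_job(): hands the job in; it is judged then, once.
The state is a dict: "t": time; "q": joint angles; "joint_velocities": joint speeds; "joint_torque": joint torques, N m; "eef_pos": TCP position; "eef_rot": TCP orientation; "force": force on the tool from outside, world axes, zero at the start; "moment": the same for the moment, N m; "finger_gap": opening from 0.0 (shut) to 1.0 (fully open); "finger_force": force on a finger pad.
Only numpy, scipy, OpenCV 4.12 (cv2) and the standard library are available. Lean on these libraries where they do the work, as an engineer would, in place of code of your own. Each camera call takes 0.05 s, during which the arm holds its last target. There are 200 camera calls.

## Task

Take the steel feed pail out of the tray, and stand it upright on a clear patch of the bench and let go. There, without picking the pail up, swing its folded bail upright; then take the pail by the bail and hang it on the pen panel's two-prong hook, the bail's bar resting in both prongs and the pail hanging free. Do not drop or tip the pail, and leave the other things where they are.

Things in the scene. Friction and masses are not known exactly. Their poses are not given: they have to be found in the camera images.
- pail_mid (a point): Loose steel pail, the only thing with a swing bail: round, 110 mm outer diameter (lowest 30 mm tapers to 92), wall 8 mm thick, 85 mm high, 0.3 kg. Point on its axis, half-way up (42.5 mm over its underside). z up out of the mouth. The folded bail lies on the pail's -x side; pivot ears reach 66 mm from the axis at +y and -y, 10 mm below the rim. Stands in a bay of the upper tray, at various headings.
- bail (a joint): Angle (rad) of the bail. Pivot axis: the pail's y axis, 75 mm over its underside (32.5 mm above point pail_mid). At 0 it is folded, pointing to the pail's -x side, 15 degrees (0.262 rad) above level; grows as it rises, 1.309 is upright, stop at 2.6. The hinge is stiff (0.035 N m): the bail stays where it is left. Starts at 0 to 0.3.
- bail_grip (a point): Centre of the bail's straight bar, 72 mm from the pivot axis. The bar runs along the pail's y: 7 mm wire with a wooden grip 14 mm thick, 44 mm long in the middle; the wire arms stand 66 mm to either side. Folded, it is about 10 mm clear of the pail's wall, too narrow for a finger: push it up from outside and below.
- hook_seat (a point): On the fixed pen panel: where the centre of the bail's bar lies when hung, midway between two 8 mm steel prongs at y = +38 and -38 mm; 202.5 mm above the bench. x points from the prong tips toward the panel, y along it, z up. Prongs are level from x = -14 to +22 mm, underside at z = -11.5 mm; behind, they rise gently to the rail. A bar comes from the front (-x) over the tips, then down.
- tray_top (a point): Centre of the top edge plane (100 mm above the bench) of a fixed stack of two clear plastic trays, 160 mm (x) by 310 mm (y). The upper tray is split by a wall at y = 0 into two bays; its floor is 54 mm above the bench, walls 4 mm. The pail is in one bay, twigs in the other, either way round.
- twigs: Bundle of hazel twigs, 132 mm long along its y, 45 mm high, 48 mm wide, lying in the other bay of the tray. Origin: middle of its underside. Leave alone.
- bowl: Speckled stoneware bowl, 100 mm across, 45 mm high, at the near left of the bench. Origin: centre of its underside. Leave alone.
- brush: Purple silicone brush, 145 mm long along its x, 50 mm wide, 26 mm high, lying on the bench below the hook. Origin: middle of its underside. Leave alone.
- rake: Chrome hand rake lying on the bench between the trays and the panel, 185 mm long along its x, 66 mm wide, 24 mm high. Origin: middle of its underside. Leave alone.
- prong_tip (a point): End of the upturned prong on the y = -38 mm side: 30 mm before the hook seat (its -x); the prong's top is 24 mm above the seat. The other prong is alike at +38 mm.
- panel_rail (a point): Middle of the front face of the panel's pine top rail, 87 mm behind the hook seat (its +x), 12.5 mm lower. Rail 260 mm wide, top with bracket 7 mm above the seat. Frame, wire bars and feet lie 60 to 160 mm behind the seat.
- pot: Small white ceramic pot without a bail, 64 mm across, 50 mm high, open topped, on the bench ahead of the robot. Origin: centre of its underside. Leave alone.
Not all that is in view belongs to the job. Of the things that look like the part that bears pail_mid, the largest one is meant.

How it is judged:
On the way, in this order (a step that is already met when the one before it is completed fails the run):
1. the pail stands upright on the bench, out of the tray, let go, its bail still folded (height (world z) of pail_mid below 0.047 m and angle between pail_mid's own z axis and vertical below 0.08 rad and linear speed of pail below 0.05 m/s and contact force between the fingers and pail below 0.05 N and value of joint bail below 0.8 rad), for 0.2 s.
2. the bail has been swung upright (within 17 degrees) while the pail stands on the bench (value of joint bail between 1.01 and 1.61 rad and height (world z) of pail_mid below 0.047 m and angle between pail_mid's own z axis and vertical below 0.08 rad), for 0.2 s.
At the end, for the whole second after the job is handed in: The bail's bar lies in both prongs (within 22 mm sideways, from 25 mm before to 35 mm behind the seat, -4 to +10 mm in height, bar within 17 degrees of square), the pail hangs from it clear of the bench, tilted less than 20 degrees, nearly still, and let go (x of bail_grip in the frame of hook_seat between -0.025 and 0.035 m and y of bail_grip in the frame of hook_seat between -0.022 and 0.022 m and z of bail_grip in the frame of hook_seat between -0.004 and 0.01 m and angle between the y axis of bail_grip and the y axis of hook_seat, either way round below 0.3 rad and angle between pail_mid's own z axis and vertical below 0.35 rad and height (world z) of pail_mid above 0.08 m and linear speed of pail below 0.08 m/s and contact force between the fingers and pail below 0.05 N); the robot touches nothing.
It fails at once if the pail tips more than 40 degrees (angle between pail_mid's own z axis and vertical above 0.7 rad).
It fails at once if the pail is dropped (falls free by more than about 2 cm) (contact force between the fingers and pail below 0.05 N and linear speed of pail above 0.6 m/s).
It fails at once if another thing is shifted by more than 30 mm (distance of any of twigs, bowl, brush, rake, pot from where it was at the start of the episode above 0.03 m).
It also fails if it takes over 72 s, if anything falls off the work surface, if the arm or the gripper's body presses on something with over 40 N, if the wrist force passes 120 N, or if a joint passes its speed limit or range.

## Working session

There is one attempt and no reset: what is moved stays moved. The work goes in short steps, Python scripts to look and compute and a tool call to move; the robot and the scene stay as the last step left them, time stands still between calls to the robot, and variables do not carry over. Pictures are saved under pics/ and viewed, at most 10 in all, crops included, and the job is handed in when it is done.

Besides the shell and the picture viewer there is one more tool, called after "Emit:" as a command line: name --argument value ..., lists and objects as JSON in quotes. jog_arm: Moves the arm, as the interface text tells. Its arguments: {"type":"object","properties":{"series":{"type":"array","items":{"type":"object","properties":{"x":{"type":"number"},"y":{"type":"number"},"z":{"type":"number"},"roll":{"type":"number"},"jaw":{"type":"number"}}}},"grip_force":{"type":"number"}},"required":["series"]}

```bash
mkdir -p pics; cat > h.py <<'E'
import numpy as np, cv2
from plant import telemetry, vision
def snap(name,tag):
    i=vision.camera_info(name); p,d=vision.read_camera(name)
    np.savez(f'pics/{tag}.npz',p=p,d=d,**{k:np.array(i[k]) for k in('fx','fy','cx','cy','position','rotation')})
    cv2.imwrite(f'pics/{tag}.png',p[:,:,::-1]); return p,d,i
def cloud(tag):
    z=np.load(f'pics/{tag}.npz'); d=z['d']; v,u=np.mgrid[:384,:512]
    P=np.stack([(u-z['cx'])/z['fx']*d,-(v-z['cy'])/z['fy']*d,-d],-1)@z['rotation'].T+z['position']
    P[d==0]=np.nan; return P
def ob():
    s=telemetry.observe(); print('t',round(s['t'],2),np.round(s['eef_pos'],4).tolist(),np.round(s['eef_rot'],3).tolist(),'q',np.round(s['q'],2).tolist(),'F',np.round(s['force'],1).tolist(),s['finger_gap'],s['finger_force'])
    return s
E
python3 - <<'E'
from h import *
ob()
a=snap('scene','s1'); b=snap('top','t1')
for n in('scene','top','wrist'): print(n,vision.camera_info(n))
cv2.imwrite('pics/both.png',cv2.resize(np.vstack([a[0],b[0]])[:,:,::-1],None,fx=.78,fy=.78))
E
```

```text
t 0.0 [0.2721, -0.5619, 0.1964] [[0.9, 0.436, -0.001], [0.436, -0.9, 0.002], [0.0, -0.002, -1.0]] q [-1.24, 0.05, 1.61, -0.0, 1.48, -0.12] F [-0.4, 1.1, 0.2] 1.003228334871685 0.0
scene {'fx': 379.6183539743082, 'fy': 379.6183539743082, 'cx': 256.214823688458, 'cy': 190.57226520787665, 'position': array([1.20983658, 0.01381256, 0.8877373 ]), 'rotation': array([[-0.04601542, -0.72911965,  0.68283755],
       [ 0.99893913, -0.03481143,  0.03014612],
       [ 0.00179042,  0.68350033,  0.72994801]])}
top {'fx': 425.35294261826556, 'fy': 425.35294261826556, 'cx': 249.88394901571576, 'cy': 186.11096535126194, 'position': array([ 0.3184699 , -0.01248469,  1.50197436]), 'rotation': array([[-0.00976474,  0.98793589, -0.15455527],
       [-0.99979983, -0.01234519, -0.01574499],
       [-0.01746305,  0.15437059,  0.98785868]])}
wrist {'fx': 343.23894828633576, 'fy': 343.23894828633576, 'cx': 252.99070690232594, 'cy': 189.23147684963376, 'position': array([ 0.34405228, -0.52634734,  0.37236756]), 'rotation': array([[ 0.43535557,  0.8558799 ,  0.27916863],
       [-0.90025497,  0.41477238,  0.13230594],
       [-0.00255345, -0.30892307,  0.9510836 ]])}
```

View pics/both.png

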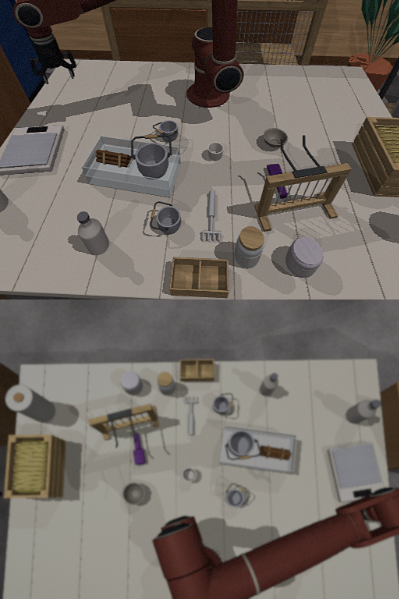

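The stacked view (scene above, top below) shows the big pail in the tray bay (top about u305, v185), two smaller decoy pails, the panel at upper left with its hook prongs, the rake and the brush. I'll enlarge it.

```bash
python3 - <<'E'
import cv2
b=cv2.imread('pics/t1.png');a=cv2.imread('pics/s1.png')
c1=b[100:270,105:395]; c1=cv2.resize(c1,(794,465))
cv2.imwrite('pics/c1.png',c1)
c2=a[140:310,95:295]; c3=a[150:320,285:485]
cv2.imwrite('pics/c2.png',cv2.hconcat([cv2.resize(c2,(400,340)),cv2.resize(c3,(400,340))]))
from h import *
P=cloud('t1')
# high points around the scene
for tag in('t1','s1'):
    P=cloud(tag); z=P[...,2]
    for lo,hi in((.115,.16),(.19,.24)):
        m=((z>lo)&(z<hi)&(P[...,0]>.3)&(P[...,0]<.95)&(abs(P[...,1])<.4)).astype(np.uint8)
        n,L,S,C=cv2.connectedComponentsWithStats(m)
        for i in range(1,n):
            if S[i,4]>12: q=P[L==i]; print(tag,lo,S[i].tolist(),q.min(0).round(3),q.max(0).round(3),q.mean(0).round(3))
E
```

```text
t1 0.115 [201, 93, 20, 20, 312] [0.79  0.107 0.115] [0.855 0.172 0.139] [0.821 0.139 0.129]
t1 0.115 [338, 97, 19, 18, 193] [ 0.777 -0.352  0.115] [ 0.837 -0.291  0.16 ] [ 0.8   -0.316  0.129]
t1 0.115 [188, 140, 10, 10, 38] [0.662 0.184 0.115] [0.687 0.209 0.158] [0.667 0.195 0.136]
t1 0.115 [288, 167, 46, 40, 423] [ 0.463 -0.257  0.118] [ 0.593 -0.115  0.16 ] [ 0.533 -0.183  0.138]
t1 0.19 [125, 134, 70, 57, 837] [0.51  0.184 0.191] [0.692 0.4   0.229] [0.635 0.293 0.205]
s1 0.115 [168, 173, 53, 47, 929] [ 0.466 -0.259  0.115] [ 0.597 -0.114  0.16 ] [ 0.532 -0.183  0.135]
s1 0.115 [415, 229, 6, 11, 21] [0.63  0.382 0.115] [0.633 0.388 0.153] [0.632 0.385 0.135]
s1 0.115 [404, 231, 6, 10, 19] [0.637 0.354 0.119] [0.641 0.358 0.155] [0.639 0.356 0.137]
s1 0.115 [392, 233, 6, 10, 19] [0.644 0.325 0.116] [0.649 0.329 0.153] [0.646 0.327 0.135]
s1 0.115 [381, 235, 6, 11, 20] [0.651 0.296 0.116] [0.656 0.3   0.155] [0.654 0.298 0.134]
s1 0.115 [370, 237, 5, 10, 18] [0.659 0.267 0.118] [0.663 0.27  0.155] [0.662 0.269 0.136]
s1 0.115 [336, 239, 17, 18, 162] [0.667 0.184 0.116] [0.693 0.214 0.16 ] [0.687 0.197 0.137]
s1 0.115 [358, 239, 5, 10, 20] [0.667 0.238 0.116] [0.672 0.242 0.156] [0.669 0.24  0.136]
s1 0.115 [100, 280, 29, 25, 466] [ 0.783 -0.349  0.115] [ 0.84  -0.291  0.159] [ 0.819 -0.314  0.129]
s1 0.115 [307, 290, 32, 32, 772] [0.791 0.107 0.115] [0.858 0.173 0.132] [0.827 0.139 0.128]
s1 0.19 [341, 173, 94, 65, 1495] [0.512 0.185 0.19 ] [0.693 0.399 0.226] [0.64  0.291 0.203]
```

View pics/c1.png

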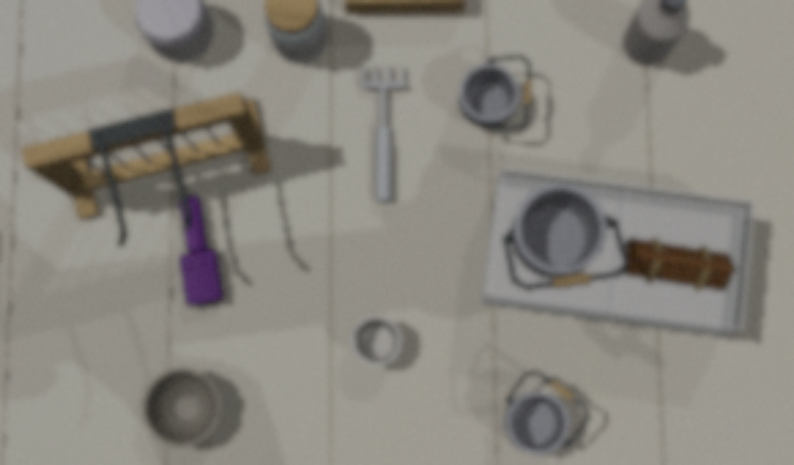

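View pics/c2.png

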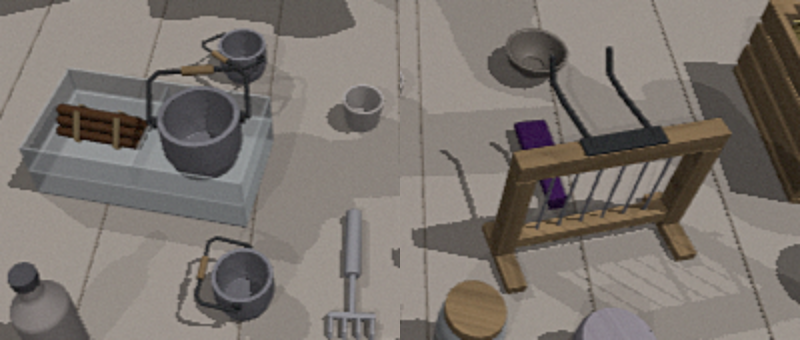

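The pail is in the tray bay nearer the panel. Its bail is folded towards the robot, with the wooden grip at about crop (573,280). The hook prongs come from the rail at about crop (122,242) and (190,200). Next I'll fit the geometry.

```bash
python3 - <<'E'
from h import *
from scipy.optimize import least_squares
for tag in('t1','s1'):
    P=cloud(tag).reshape(-1,3); x,y,z=P.T
    m=(z>.134)&(z<.1425)&(np.hypot(x-.545,y+.178)<.063)&(np.hypot(x-.545,y+.178)>.042)
    q=P[m]
    f=lambda p:np.abs(np.hypot(q[:,0]-p[0],q[:,1]-p[1])-.051)-.0
    r=least_squares(f,[.545,-.178],loss='soft_l1',f_scale=.003); print(tag,'pail',r.x,len(q),q[:,2].max())
    # bail pts: outside the rim toward robot, above tray
    m=(z>.115)&(z<.18)&(x<.495)&(x>.44)&(abs(y+.18)<.09); q=P[m]
    print('bar',len(q),q.mean(0).round(4),np.linalg.eigh(np.cov(q.T))[1][:,2].round(3))
    for yb in np.arange(-.26,-.1,.02):
        k=q[abs(q[:,1]-yb)<.01]
        if len(k):print(' ',yb.round(2),len(k),k.mean(0).round(4))
    # prongs
    m=(z>.185)&(z<.25)&(x<.64)&(x>.48)&(y>.15)&(y<.42); q=P[m]
    for xb in np.arange(.5,.65,.01):
        k=q[abs(q[:,0]-xb)<.005]
        for lo,hi in((.15,.29),(.29,.42)):
            kk=k[(k[:,1]>lo)&(k[:,1]<hi)]
            if len(kk)>1: print('  pr',xb.round(2),len(kk),kk.mean(0).round(4),np.ptp(kk[:,1]).round(3))
    # things
    for n,b in (('pot',(.45,.53,-.02,.08)),('brush',(.45,.66,.2,.32)),('rake',(.55,.82,-.02,.1)),('bowl',(.33,.47,.2,.36)),('small1',(.33,.47,-.27,-.08)),('small2',(.63,.77,-.2,-.02)),('tray',(.4,.65,-.4,-.08))):
        m=(z>.012)&(z<.11)&(x>b[0])&(x<b[1])&(y>b[2])&(y<b[3]); k=P[m]
        print(n,k.min(0).round(3),k.max(0).round(3)) if len(k) else 0
E
```

```text
t1 pail [ 0.53861183 -0.18129889] 214 0.1424325766738439
bar 193 [ 0.4791 -0.1828  0.154 ] [ 0.04  -0.997  0.064]
  -0.26 6 [ 0.4901 -0.2527  0.1569]
  -0.24 15 [ 0.4811 -0.2409  0.1608]
  -0.22 15 [ 0.4769 -0.2203  0.1609]
  -0.2 43 [ 0.4805 -0.2001  0.1535]
  -0.18 48 [ 0.4774 -0.1799  0.1537]
  -0.16 31 [ 0.4818 -0.1611  0.1456]
  -0.14 18 [ 0.4691 -0.1396  0.1595]
  -0.12 17 [ 0.4824 -0.1236  0.1524]
  pr 0.51 4 [0.5114 0.3166 0.2266] 0.003
  pr 0.52 7 [0.5199 0.318  0.216 ] 0.006
  pr 0.53 4 [0.5322 0.2438 0.226 ] 0.004
  pr 0.53 7 [0.53   0.3217 0.2005] 0.011
  pr 0.54 7 [0.5397 0.2443 0.2144] 0.007
  pr 0.54 8 [0.5392 0.3238 0.1966] 0.007
  pr 0.55 8 [0.5501 0.2479 0.2013] 0.007
  pr 0.55 10 [0.5498 0.3271 0.197 ] 0.007
  pr 0.56 8 [0.561  0.251  0.1982] 0.007
  pr 0.56 7 [0.5603 0.329  0.1982] 0.006
  pr 0.57 7 [0.5708 0.254  0.1976] 0.007
  pr 0.57 9 [0.5701 0.3318 0.1985] 0.008
  pr 0.58 8 [0.5792 0.2551 0.1992] 0.006
  pr 0.58 8 [0.5805 0.3347 0.1999] 0.009
  pr 0.59 9 [0.5891 0.2579 0.1998] 0.007
  pr 0.59 8 [0.5895 0.3366 0.201 ] 0.007
  pr 0.6 10 [0.6003 0.2612 0.2001] 
[... 1756 characters left out ...]
13 [0.6008 0.2597 0.1994] 0.008
  pr 0.6 10 [0.5999 0.3377 0.201 ] 0.006
  pr 0.61 12 [0.6102 0.2627 0.1997] 0.008
  pr 0.61 21 [0.6109 0.3682 0.2034] 0.082
  pr 0.62 10 [0.6194 0.2648 0.2018] 0.007
  pr 0.62 77 [0.6206 0.386  0.2037] 0.08
  pr 0.63 12 [0.6294 0.2672 0.2038] 0.007
  pr 0.63 120 [0.6306 0.3801 0.2043] 0.097
  pr 0.64 7 [0.6381 0.2689 0.2055] 0.005
  pr 0.64 98 [0.6376 0.3739 0.2023] 0.114
brush [0.465 0.231 0.012] [0.66  0.32  0.109]
rake [0.596 0.001 0.012] [0.778 0.059 0.023]
bowl [0.33  0.235 0.012] [0.47  0.331 0.047]
small1 [ 0.33  -0.27   0.012] [ 0.469 -0.094  0.102]
small2 [ 0.679 -0.16   0.012] [ 0.77  -0.069  0.072]
tray [ 0.419 -0.4    0.012] [ 0.624 -0.094  0.11 ]
```

Emit:
jog_arm --series '[{"x":3.8,"y":-1.77,"z":-1.5},{"x":3.8,"y":-1.77,"z":-1.5},{"x":3.8,"y":-1.77,"z":-1.5},{"x":3.8,"y":-1.77,"z":-1},{"x":3.8,"y":-1.77},{"x":3.8,"y":-1.77},{"x":3.8,"y":-1.77},{"x":3.8,"y":-1.77},{"x":3.8,"y":-1.77},{"x":3.8,"y":-1.77},{"x":3.8,"y":-1.77},{"x":3.8,"y":-1.77}]'

```text
validation failed for argument at $.se...
```

Emit:
jog_arm --series '[{"roll":-0.143,"jaw":0.3},{"roll":-0.143,"jaw":0.3},{"roll":-0.143,"jaw":0.3},{"roll":-0.143,"jaw":0.3},{"roll":-0.143,"jaw":0.3},{"roll":-0.143,"jaw":0.3},{"roll":-0.143,"jaw":0.3},{"roll":-0.143,"jaw":0.3},{"roll":-0.143,"jaw":0.3},{"jaw":0.3}]'

```text
validation failed for argument at $.se...
```

```bash
python3 - <<'E'
from h import *
s=ob(); p,d,i=snap('wrist','w1'); cv2.imwrite('pics/w1b.png',cv2.resize(p[:,:,::-1],(768,576)))
E
```

```text
t 0.1 [0.2721, -0.562, 0.1965] [[0.9, 0.436, -0.001], [0.436, -0.9, 0.002], [0.0, -0.002, -1.0]] q [-1.24, 0.05, 1.61, 0.0, 1.48, -0.12] F [-0.1, 1.8, -0.0] 0.9990656205086533 0.0
```

View pics/w1b.png

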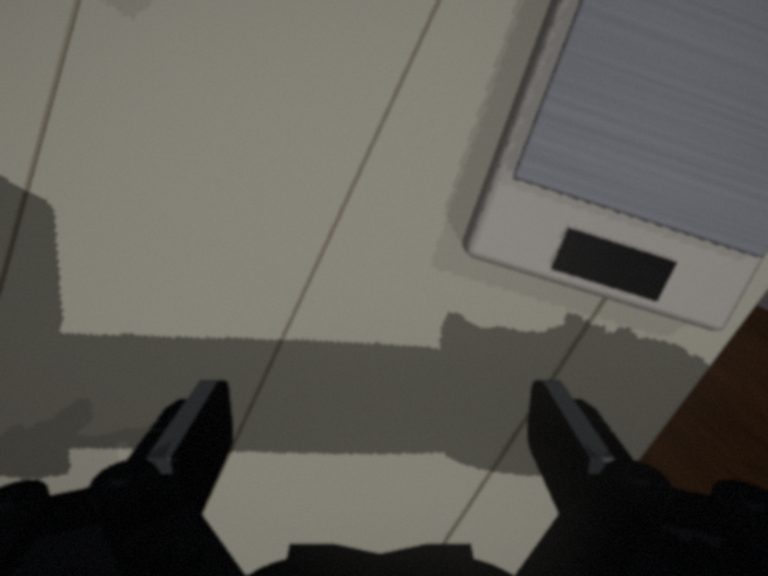

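The picture shows only the scale at the start pose, because both moves were refused. Rows probably need every field.

Emit:
jog_arm --series '[{"x":3.8,"y":-1.77,"z":-1.5,"roll":0,"jaw":0.3},{"x":3.8,"y":-1.77,"z":-1.5,"roll":0,"jaw":0.3},{"x":3.8,"y":-1.77,"z":-1.5,"roll":0,"jaw":0.3},{"x":3.8,"y":-1.77,"z":-1,"roll":0,"jaw":0.3},{"x":3.8,"y":-1.77,"z":0,"roll":0,"jaw":0.3},{"x":3.8,"y":-1.77,"z":0,"roll":0,"jaw":0.3},{"x":3.8,"y":-1.77,"z":0,"roll":0,"jaw":0.3},{"x":3.8,"y":-1.77,"z":0,"roll":0,"jaw":0.3},{"x":3.8,"y":-1.77,"z":0,"roll":0,"jaw":0.3},{"x":3.8,"y":-1.77,"z":0,"roll":0,"jaw":0.3},{"x":3.8,"y":-1.77,"z":0,"roll":0,"jaw":0.3},{"x":3.8,"y":-1.77,"z":0,"roll":0,"jaw":0.3}]'

```text
t: 1.35
eef_pos: [0.5909, -0.1711, 0.2522]
eef_rot: [[0.9, 0.436, -0.0], [0.436, -0.9, 0.0], [-0.0, -0.0, -1.0]]
force: [-0.5, -1.1, -0.0]
finger_gap: 0.698
finger_force: 0.0
```

Emit:
jog_arm --series '[{"x":0,"y":0,"z":0,"roll":-0.143,"jaw":0.3},{"x":0,"y":0,"z":0,"roll":-0.143,"jaw":0.3},{"x":0,"y":0,"z":0,"roll":-0.143,"jaw":0.3},{"x":0,"y":0,"z":0,"roll":-0.143,"jaw":0.3},{"x":0,"y":0,"z":0,"roll":-0.143,"jaw":0.3},{"x":0,"y":0,"z":0,"roll":-0.143,"jaw":0.3},{"x":0,"y":0,"z":0,"roll":-0.143,"jaw":0.3},{"x":0,"y":0,"z":0,"roll":-0.143,"jaw":0.3},{"x":0,"y":0,"z":0,"roll":-0.143,"jaw":0.3},{"x":0,"y":0,"z":0,"roll":0,"jaw":0.3}]'

```text
t: 2.35
eef_pos: [0.59, -0.1726, 0.2521]
eef_rot: [[-0.166, 0.986, -0.001], [0.986, 0.166, 0.0], [0.0, -0.001, -1.0]]
force: [0.1, 1.2, 0.1]
finger_gap: 0.703
finger_force: 0.0
```

```bash
python3 - <<'E'
from h import *
s=ob(); p,d,i=snap('wrist','w2'); cv2.imwrite('pics/w2b.png',cv2.resize(p[:,:,::-1],(768,576)))
P=cloud('w2').reshape(-1,3);x,y,z=P.T
from scipy.optimize import least_squares
m=(z>.13)&(z<.1425)&(abs(np.hypot(x-.54,y+.1815)-.051)<.008);q=P[m];print(len(q))
r=least_squares(lambda p:np.hypot(q[:,0]-p[0],q[:,1]-p[1])-.051,[.54,-.18],loss='soft_l1',f_scale=.002);print(r.x,np.median(q[:,2]))
E
```

```text
t 2.35 [0.59, -0.1726, 0.2521] [[-0.166, 0.986, -0.001], [0.986, 0.166, 0.0], [0.0, -0.001, -1.0]] q [-0.41, 0.0, 1.57, 0.0, 1.57, -0.57] F [0.1, 1.2, 0.1] 0.7026092475882809 0.0
3868
[ 0.53938491 -0.1799686 ] 0.13819398815925177
```

View pics/w2b.png

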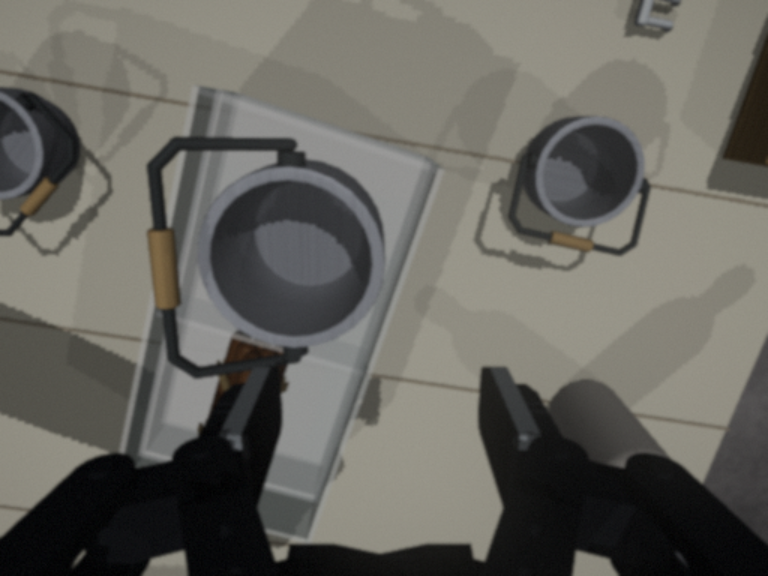

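The wrist view shows the ears at (288,158) and (292,352), so the tool lies square to the pail. The rim's right wall lies between the fingers, and I can descend.

Emit:
jog_arm --series '[{"x":0,"y":0,"z":3.6,"roll":0,"jaw":0.3},{"x":0,"y":0,"z":3.6,"roll":0,"jaw":0.3},{"x":0,"y":0,"z":3.6,"roll":0,"jaw":0.3},{"x":0.1,"y":0,"z":2.6,"roll":0,"jaw":0.3},{"x":0,"y":0,"z":1,"roll":0,"jaw":0.3},{"x":0,"y":0,"z":0,"roll":0,"jaw":0.6},{"x":0,"y":0,"z":0,"roll":0,"jaw":1},{"x":0,"y":0,"z":0,"roll":0,"jaw":1},{"x":0,"y":0,"z":0,"roll":0,"jaw":1},{"x":0,"y":0,"z":0,"roll":0,"jaw":1},{"x":0,"y":0,"z":0,"roll":0,"jaw":1},{"x":0,"y":0,"z":0,"roll":0,"jaw":1}]' --grip_force 60

```text
t: 3.6
eef_pos: [0.5901, -0.1717, 0.1088]
eef_rot: [[-0.166, 0.986, 0.0], [0.986, 0.166, -0.0], [-0.0, 0.0, -1.0]]
force: [0.4, 0.2, -0.0]
finger_gap: -0.001
finger_force: 0.0
```

```bash
python3 - <<'E'
from h import *
s=ob(); p,d,i=snap('wrist','w3'); a=snap('scene','s3')[0]
c=cv2.resize(a[120:260,110:260],(400,373))
cv2.imwrite('pics/w3b.png',np.hstack([cv2.resize(p,(397,373)),c])[:,:,::-1])
E
```

```text
t 3.6 [0.5901, -0.1717, 0.1088] [[-0.166, 0.986, 0.0], [0.986, 0.166, -0.0], [-0.0, 0.0, -1.0]] q [-0.4, 0.1, 1.72, 0.0, 1.33, -0.57] F [0.4, 0.2, -0.0] -0.0009378751979137792 0.0
```

View pics/w3b.png

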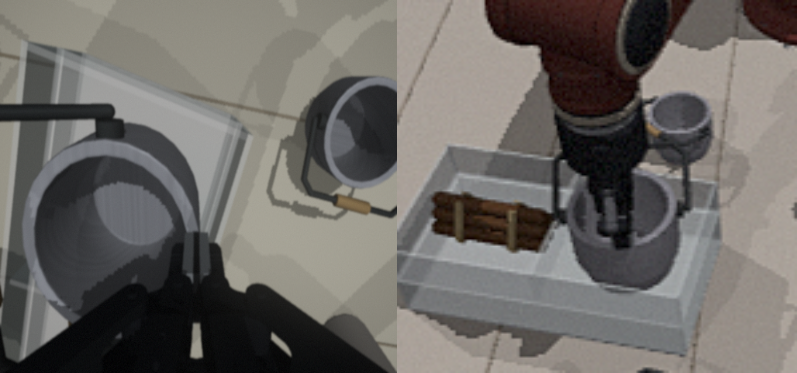

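The wrist and scene views show the fingers straddling the wall, with one inside and one outside and grey wall between them. The gap still reads shut. I'll test with a small lift.

Emit:
jog_arm --series '[{"x":0,"y":0,"z":0,"roll":0,"jaw":1},{"x":0,"y":0,"z":-0.5,"roll":0,"jaw":1},{"x":0,"y":0,"z":-0.5,"roll":0,"jaw":1},{"x":0,"y":0,"z":0,"roll":0,"jaw":1}]'

```text
t: 4.1
eef_pos: [0.5908, -0.172, 0.1201]
eef_rot: [[-0.166, 0.986, 0.002], [0.986, 0.166, -0.001], [-0.001, 0.002, -1.0]]
force: [-0.8, -0.0, -0.5]
finger_gap: 0.002
finger_force: 0.0
```

```bash
python3 - <<'E'
from h import *
from scipy.optimize import least_squares
s=ob(); snap('wrist','w4'); snap('top','t4');snap('scene','s4')
for t in('w3','w4','s3','s4','t4'):
    P=cloud(t).reshape(-1,3);x,y,z=P.T
    m=(z>.128)&(z<.16)&(abs(np.hypot(x-.54,y+.1805)-.051)<.006)&(x<.565)&(x>.5);q=P[m]
    A=np.c_[q[:,:2]-[.54,-.18],np.ones(len(q))]; 
    for _ in range(3):
        c=np.linalg.lstsq(A,q[:,2],rcond=None)[0]; k=abs(A@c-q[:,2])<.003; q=q[k];A=A[k]
    print(t,len(q),c.round(4))
E
```

```text
t 4.1 [0.5908, -0.172, 0.1201] [[-0.166, 0.986, 0.002], [0.986, 0.166, -0.001], [-0.001, 0.002, -1.0]] q [-0.4, 0.09, 1.71, -0.0, 1.34, -0.57] F [-0.8, -0.0, -0.5] 0.0016783209615466497 0.0
w3 3787 [-0.0063  0.019   0.1373]
w4 3452 [-0.0067  0.0188  0.1373]
s3 108 [-0.0002 -0.0017  0.1367]
s4 108 [-0.0121 -0.0026  0.1369]
t4 1 [ 0.0031 -0.0058  0.1389]
```

```bash
python3 - <<'E'
from h import *
from scipy.optimize import least_squares
for t in('w2','w3','w4'):
    P=cloud(t).reshape(-1,3);x,y,z=P.T
    m=(z>.134)&(z<.142)&(abs(np.hypot(x-.54,y+.1805)-.051)<.008)&(x<.58);q=P[m]
    th=np.arctan2(q[:,1]+.1805,q[:,0]-.54);rr=np.hypot(q[:,0]-.54,q[:,1]+.1805)
    for a in np.arange(-3,3,.5):
        k=abs(th-a)<.1
        if k.sum()>20: print(t,round(a,1),k.sum(),np.percentile(rr[k],[3,97]).round(4))
im=cv2.imread('pics/w4.png'); cv2.imwrite('pics/w4b.png',cv2.resize(im[200:384,160:340],(600,600)))
E
```

```text
w2 -3.0 112 [0.048  0.0554]
w2 -2.5 111 [0.048  0.0555]
w2 -2.0 103 [0.0477 0.0553]
w2 -1.5 128 [0.0473 0.0588]
w2 -1.0 98 [0.0467 0.0539]
w2 1.0 119 [0.0461 0.0535]
w2 1.5 121 [0.0466 0.0539]
w2 2.0 121 [0.0468 0.0544]
w2 2.5 114 [0.0474 0.0547]
w3 -3.0 403 [0.0475 0.0552]
w3 -2.5 382 [0.0474 0.0552]
w3 -2.0 226 [0.047  0.0549]
w3 -1.5 60 [0.0515 0.0586]
w3 0.5 22 [0.0457 0.0479]
w3 1.0 421 [0.0463 0.0538]
w3 1.5 455 [0.0468 0.0541]
w3 2.0 429 [0.0471 0.0545]
w3 2.5 398 [0.0472 0.0547]
w4 -3.0 346 [0.0475 0.055 ]
w4 -2.5 337 [0.0474 0.0552]
w4 -2.0 306 [0.0472 0.0549]
w4 1.0 364 [0.0465 0.0537]
w4 1.5 392 [0.0467 0.0541]
w4 2.0 371 [0.047  0.0545]
w4 2.5 348 [0.0471 0.0546]
```

View pics/w4b.png

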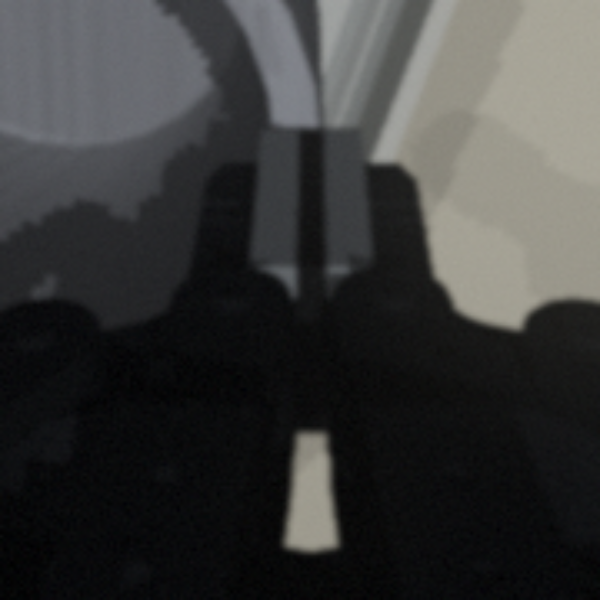

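```bash
python3 - <<'E'
from h import *
P=cloud('w4')
for v in range(234,290,6): print(v,[P[v,u].round(3).tolist() for u in (238,244,262)])
for t in('s4','s3'):
    P=cloud(t).reshape(-1,3);m=(np.hypot(P[:,0]-.59,P[:,1]+.172)<.03)&(P[:,2]>.09)&(P[:,2]<.2);q=P[m]
    print(t);
    for zz in np.arange(.1,.2,.01):
        k=q[abs(q[:,2]-zz)<.005]
        if len(k):print(zz.round(2),len(k),k.min(0).round(3),k.max(0).round(3))
E
```

```text
234 [[0.585, -0.191, 0.088], [0.586, -0.167, 0.138], [0.604, -0.204, 0.055]]
240 [[0.583, -0.161, 0.158], [0.585, -0.161, 0.158], [0.593, -0.159, 0.159]]
246 [[0.583, -0.161, 0.163], [0.586, -0.16, 0.164], [0.593, -0.159, 0.164]]
252 [[0.583, -0.161, 0.169], [0.586, -0.161, 0.169], [0.593, -0.159, 0.17]]
258 [[0.583, -0.161, 0.175], [0.586, -0.161, 0.173], [0.593, -0.159, 0.174]]
264 [[0.584, -0.161, 0.179], [0.586, -0.16, 0.179], [0.593, -0.159, 0.178]]
270 [[0.584, -0.161, 0.183], [0.586, -0.161, 0.183], [0.593, -0.159, 0.183]]
276 [[0.584, -0.161, 0.187], [0.586, -0.16, 0.187], [0.592, -0.159, 0.187]]
282 [[0.584, -0.161, 0.19], [0.586, -0.16, 0.191], [0.592, -0.159, 0.191]]
288 [[0.584, -0.16, 0.196], [0.586, -0.159, 0.196], [0.592, -0.158, 0.196]]
s4
0.1 81 [ 0.577 -0.199  0.095] [ 0.616 -0.145  0.105]
0.11 53 [ 0.577 -0.201  0.105] [ 0.595 -0.144  0.115]
0.12 56 [ 0.578 -0.201  0.115] [ 0.595 -0.146  0.125]
0.13 61 [ 0.578 -0.2    0.125] [ 0.597 -0.145  0.135]
0.14 62 [ 0.573 -0.201  0.135] [ 0.595 -0.144  0.141]
0.15 2 [ 0.596 -0.18   0.152] [ 0.599 -0.163  0.154]
0.16 22 [ 0.584 -0.18   0.156] [ 0.606 -0.16   0.165]
0.17 20 [ 0.595 -0.181  0.165] [ 0.606 -0.161  0.173]
0.18 8 [ 0.594 -0.174  0.175] [ 0.605 -0.16   0.184]
s3
0.1 89 [ 0.58  -0.201  0.095] [ 0.617 -0.145  0.105]
0.11 57 [ 0.579 -0.201  0.105] [ 0.596 -0.144  0.115]
0.12 49 [ 0.58  -0.199  0.115] [ 0.596 -0.145  0.124]
0.13 63 [ 0.579 -0.201  0.125] [ 0.596 -0.144  0.135]
0.14 44 [ 0.573 -0.2    0.135] [ 0.598 -0.144  0.145]
0.15 15 [ 0.595 -0.181  0.147] [ 0.604 -0.161  0.155]
0.16 20 [ 0.583 -0.18   0.155] [ 0.606 -0.16   0.165]
0.17 8 [ 0.601 -0.175  0.165] [ 0.607 -0.164  0.169]
0.19 8 [ 0.596 -0.169  0.187] [ 0.611 -0.154  0.194]
```

The depth images show the fingertips about 35 mm above the reported TCP, at z≈0.154 against a reported 0.120. That is why the jaws closed above the rim. I'll open, go 4.6 cm deeper and regrip.

Emit:
jog_arm --series '[{"x":0,"y":0,"z":0,"roll":0,"jaw":0.4},{"x":0,"y":0,"z":0,"roll":0,"jaw":0.4},{"x":0,"y":0,"z":0,"roll":0,"jaw":0.4},{"x":0,"y":0,"z":0,"roll":0,"jaw":0.4},{"x":0,"y":0,"z":1.6,"roll":0,"jaw":0.4},{"x":0,"y":0,"z":1.5,"roll":0,"jaw":0.4},{"x":0,"y":0,"z":1.5,"roll":0,"jaw":0.4},{"x":0,"y":0,"z":0,"roll":0,"jaw":0.4}]'

```text
t: 5.05
eef_pos: [0.5872, -0.1705, 0.068]
eef_rot: [[-0.166, 0.986, -0.007], [0.986, 0.166, 0.003], [0.004, -0.006, -1.0]]
force: [-0.2, 0.3, 0.0]
finger_gap: 0.602
finger_force: 0.0
```

Emit:
jog_arm --series '[{"x":0,"y":0,"z":0,"roll":0,"jaw":0.7},{"x":0,"y":0,"z":0,"roll":0,"jaw":1},{"x":0,"y":0,"z":0,"roll":0,"jaw":1},{"x":0,"y":0,"z":0,"roll":0,"jaw":1},{"x":0,"y":0,"z":0,"roll":0,"jaw":1},{"x":0,"y":0,"z":0,"roll":0,"jaw":1},{"x":0,"y":0,"z":0,"roll":0,"jaw":1}]' --grip_force 60

```text
t: 5.75
eef_pos: [0.5907, -0.172, 0.0736]
eef_rot: [[-0.166, 0.986, 0.002], [0.986, 0.166, -0.001], [-0.001, 0.001, -1.0]]
force: [-0.1, 0.2, 4.5]
finger_gap: 0.084
finger_force: 58.1
```

Gripped, with the gap near 8 mm and 58 N on the pads. I'll lift clear of the tray and carry it across.

Emit:
jog_arm --series '[{"x":0,"y":0,"z":-1,"roll":0,"jaw":1},{"x":0,"y":0,"z":-2,"roll":0,"jaw":1},{"x":0,"y":0,"z":-2.5,"roll":0,"jaw":1},{"x":0,"y":0,"z":-2.5,"roll":0,"jaw":1},{"x":0,"y":0,"z":-1.5,"roll":0,"jaw":1},{"x":0,"y":0,"z":-1,"roll":0,"jaw":1},{"x":0,"y":0,"z":0,"roll":0,"jaw":1}]'

```text
t: 6.45
eef_pos: [0.5905, -0.1719, 0.1787]
eef_rot: [[-0.166, 0.986, 0.002], [0.986, 0.166, -0.001], [-0.001, 0.002, -1.0]]
force: [1.2, -0.6, -4.2]
finger_gap: 0.082
finger_force: 58.2
```

Emit:
jog_arm --series '[{"x":1,"y":0.1,"z":0,"roll":0,"jaw":1},{"x":2.3,"y":0.15,"z":0,"roll":0,"jaw":1},{"x":3,"y":0.2,"z":0,"roll":0,"jaw":1},{"x":3.3,"y":0.2,"z":0,"roll":0,"jaw":1},{"x":3.3,"y":0.2,"z":0,"roll":0,"jaw":1},{"x":3.3,"y":0.2,"z":0,"roll":0,"jaw":1},{"x":3.3,"y":0.2,"z":0,"roll":0,"jaw":1},{"x":3.3,"y":0.2,"z":0,"roll":0,"jaw":1},{"x":2.5,"y":0.15,"z":0,"roll":0,"jaw":1},{"x":1.8,"y":0.1,"z":0,"roll":0,"jaw":1},{"x":1,"y":0,"z":0,"roll":0,"jaw":1},{"x":0,"y":0,"z":0,"roll":0,"jaw":1}]'

```text
t: 7.65
eef_pos: [0.559, 0.1094, 0.1762]
eef_rot: [[-0.168, 0.986, -0.002], [0.986, 0.168, -0.0], [0.0, -0.002, -1.0]]
force: [0.4, -0.1, -3.5]
finger_gap: 0.087
finger_force: 58.5
```

```bash
cat > pail.py <<'E'
from h import *
from scipy.optimize import least_squares
def pail(tag,c0,zr):
    P=cloud(tag).reshape(-1,3);P=P[~np.isnan(P[:,0])];x,y,z=P.T;c=np.array(c0)
    for tol in(.012,.007):
        m=(abs(z-zr)<.008)&(abs(np.hypot(x-c[0],y-c[1])-.051)<tol);q=P[m]
        r=least_squares(lambda p:np.hypot(q[:,0]-p[0],q[:,1]-p[1])-.051,c,loss='soft_l1',f_scale=.002);c=r.x
    A=np.c_[q[:,:2]-c,np.ones(len(q))]
    for _ in range(3):
        f=np.linalg.lstsq(A,q[:,2],rcond=None)[0];k=abs(A@f-q[:,2])<.003;A=A[k];q=q[k]
    print(tag,'centre',c.round(4),'rim plane',f.round(4),len(q)); return c
E
python3 - <<'E'
from pail import *
ob(); snap('wrist','w5');snap('scene','s5');snap('top','t5')
for t in('w5','s5','t5'): pail(t,[.51,.1],.239)
E
```

```text
t 7.65 [0.559, 0.1094, 0.1762] [[-0.168, 0.986, -0.002], [0.986, 0.168, -0.0], [0.0, -0.002, -1.0]] q [0.06, -0.06, 1.76, 0.0, 1.44, -0.11] F [0.4, -0.1, -3.5] 0.08702595894248084 58.5390472241852
w5 centre [0.5127 0.1012] rim plane [0.0153 0.0119 0.24  ] 10861
s5 centre [0.5142 0.0976] rim plane [-0.0059  0.003   0.2392] 185
t5 centre [0.5101 0.0962] rim plane [ 0.025  -0.0095  0.24  ] 77
```

Emit:
jog_arm --series '[{"x":0,"y":0,"z":1,"roll":0,"jaw":1},{"x":0,"y":0,"z":2.5,"roll":0,"jaw":1},{"x":0,"y":0,"z":3,"roll":0,"jaw":1},{"x":0,"y":0,"z":3,"roll":0,"jaw":1},{"x":0,"y":0,"z":2.5,"roll":0,"jaw":1},{"x":0,"y":0,"z":1.5,"roll":0,"jaw":1},{"x":0,"y":0,"z":0.8,"roll":0,"jaw":1},{"x":0,"y":0,"z":0.5,"roll":0,"jaw":1},{"x":0,"y":0,"z":0.3,"roll":0,"jaw":1},{"x":0,"y":0,"z":0,"roll":0,"jaw":1},{"x":0,"y":0,"z":0,"roll":0,"jaw":1}]'

```text
t: 8.9
eef_pos: [0.561, 0.1083, 0.0277]
eef_rot: [[-0.166, 0.986, 0.002], [0.986, 0.166, 0.0], [-0.0, 0.002, -1.0]]
force: [-0.3, -0.2, -3.8]
finger_gap: 0.087
finger_force: 58.7
```

Emit:
jog_arm --series '[{"x":0,"y":0,"z":0.15,"roll":0,"jaw":1},{"x":0,"y":0,"z":0.15,"roll":0,"jaw":1},{"x":0,"y":0,"z":0,"roll":0,"jaw":1},{"x":0,"y":0,"z":0,"roll":0,"jaw":1}]'

```text
t: 9.3
eef_pos: [0.56, 0.1082, 0.0235]
eef_rot: [[-0.166, 0.986, -0.0], [0.986, 0.166, 0.0], [0.0, -0.0, -1.0]]
force: [0.1, -0.2, -3.4]
finger_gap: 0.087
finger_force: 58.6
```

Emit:
jog_arm --series '[{"x":0,"y":0,"z":0.15,"roll":0,"jaw":1},{"x":0,"y":0,"z":0,"roll":0,"jaw":1},{"x":0,"y":0,"z":0.1,"roll":0,"jaw":1},{"x":0,"y":0,"z":0,"roll":0,"jaw":1}]'

```text
t: 9.7
eef_pos: [0.56, 0.1082, 0.0209]
eef_rot: [[-0.166, 0.986, -0.0], [0.986, 0.166, 0.0], [0.0, -0.0, -1.0]]
force: [-0.1, 0.5, -3.6]
finger_gap: 0.084
finger_force: 58.6
```

Emit:
jog_arm --series '[{"x":0,"y":0,"z":0.1,"roll":0,"jaw":1},{"x":0,"y":0,"z":0,"roll":0,"jaw":1},{"x":0,"y":0,"z":0.05,"roll":0,"jaw":1},{"x":0,"y":0,"z":0,"roll":0,"jaw":1}]'

```text
t: 10.1
eef_pos: [0.5603, 0.1082, 0.0199]
eef_rot: [[-0.166, 0.986, 0.0], [0.986, 0.166, -0.0], [-0.0, 0.0, -1.0]]
force: [-0.1, 0.4, -1.7]
finger_gap: 0.084
finger_force: 58.6
```

Contact has begun, so one more 0.5 mm and then open slowly.

Emit:
jog_arm --series '[{"x":0,"y":0,"z":0.06,"roll":0,"jaw":1},{"x":0,"y":0,"z":0,"roll":0,"jaw":0.9},{"x":0,"y":0,"z":0,"roll":0,"jaw":0.8},{"x":0,"y":0,"z":0,"roll":0,"jaw":0.7},{"x":0,"y":0,"z":0,"roll":0,"jaw":0.6},{"x":0,"y":0,"z":0,"roll":0,"jaw":0.6},{"x":0,"y":0,"z":0,"roll":0,"jaw":0.6},{"x":0,"y":0,"z":-1,"roll":0,"jaw":0.6},{"x":0,"y":0,"z":-4,"roll":0,"jaw":0.6},{"x":0,"y":0,"z":-4,"roll":0,"jaw":0.6},{"x":0,"y":0,"z":-4,"roll":0,"jaw":0.6},{"x":0,"y":0,"z":-3,"roll":0,"jaw":1}]'

```text
t: 11.3
eef_pos: [0.5611, 0.1083, 0.1832]
eef_rot: [[-0.166, 0.986, 0.004], [0.986, 0.166, 0.0], [-0.0, 0.004, -1.0]]
force: [1.0, -0.3, 0.4]
finger_gap: 0.239
finger_force: 0.0
```

```bash
python3 - <<'E'
from pail import *
ob(); p=snap('wrist','w6')[0];a=snap('scene','s6')[0];snap('top','t6')
for t in('w6','s6','t6'): pail(t,[.51,.1],.085)
cv2.imwrite('pics/w6b.png',np.hstack([cv2.resize(p,(400,300)),cv2.resize(a[130:280,220:420],(400,300))])[:,:,::-1])
for t in('w6','s6'):
  P=cloud(t).reshape(-1,3);P=P[~np.isnan(P[:,0])]
  u=(P[:,:2]-[.5115,.099])@np.array([.986,.166]); w=(P[:,:2]-[.5115,.099])@np.array([-.166,.986]);z=P[:,2]
  m=(z>.085)&(z<.16)&(u<-.056)&(u>-.09)&(abs(w)<.075)
  for b in np.arange(-.07,.071,.02):
    k=m&(abs(w-b)<.01)
    if k.sum(): print(t,b.round(2),k.sum(),np.median(u[k]).round(4),np.percentile(z[k],[10,50,95]).round(4))
E
```

```text
t 11.3 [0.5611, 0.1083, 0.1832] [[-0.166, 0.986, 0.004], [0.986, 0.166, 0.0], [-0.0, 0.004, -1.0]] q [0.06, -0.07, 1.76, 0.0, 1.45, -0.11] F [1.0, -0.3, 0.4] 0.23861816751928422 0.0
w6 centre [0.5122 0.1   ] rim plane [0.0005 0.0012 0.0842] 3721
s6 centre [0.5143 0.0973] rim plane [-0.001  -0.0006  0.0828] 282
t6 centre [0.5117 0.0973] rim plane [ 0.0315 -0.0129  0.0835] 68
w6 -0.07 42 -0.0582 [0.1003 0.1022 0.1038]
w6 -0.05 238 -0.0644 [0.1015 0.1046 0.1064]
w6 -0.03 206 -0.0654 [0.1034 0.1055 0.107 ]
w6 -0.01 453 -0.0639 [0.1047 0.1082 0.11  ]
w6 0.01 486 -0.0633 [0.1044 0.1082 0.11  ]
w6 0.03 325 -0.0642 [0.1032 0.1056 0.109 ]
w6 0.05 314 -0.0632 [0.1027 0.1051 0.1068]
w6 0.07 78 -0.0585 [0.101  0.1029 0.1042]
s6 -0.07 7 -0.0575 [0.0989 0.1017 0.1026]
s6 -0.05 19 -0.0642 [0.1004 0.104  0.1056]
s6 -0.03 17 -0.0649 [0.1013 0.1042 0.1069]
s6 -0.01 35 -0.0629 [0.1002 0.1048 0.109 ]
s6 0.01 32 -0.0608 [0.102  0.1063 0.1095]
s6 0.03 6 -0.0636 [0.1019 0.1044 0.1059]
s6 0.05 3 -0.059 [0.0975 0.1017 0.1042]
s6 0.07 3 -0.0571 [0.0978 0.0981 0.099 ]
```

View pics/w6b.png

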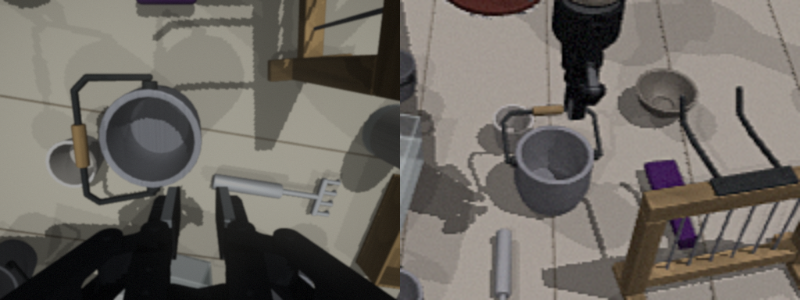

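The pail stands upright at (0.512, 0.099) with its rim level, and the folded bail's bar is at u≈−0.0645, z≈0.1025 (about 22°). That is above the rim, so I'll straddle the bar with half-open jaws and push it up with the outer finger.

Emit:
jog_arm --series '[{"x":0,"y":-2,"z":0,"roll":0,"jaw":0.5},{"x":0,"y":-4,"z":0,"roll":0,"jaw":0.5},{"x":0,"y":-3.5,"z":0,"roll":0,"jaw":0.5},{"x":0,"y":-2,"z":2,"roll":0,"jaw":0.5},{"x":0,"y":0,"z":3,"roll":0,"jaw":0.5},{"x":0,"y":0,"z":3,"roll":0,"jaw":0.5},{"x":0,"y":0,"z":1.8,"roll":0,"jaw":0.5},{"x":0,"y":0,"z":0,"roll":0,"jaw":0.5}]'

```text
t: 12.25
eef_pos: [0.4427, 0.089, 0.0764]
eef_rot: [[-0.166, 0.986, -0.009], [0.986, 0.166, -0.0], [0.001, -0.009, -1.0]]
force: [-0.2, 0.0, -1.8]
finger_gap: 0.502
finger_force: 0.0
```

```bash
python3 - <<'E'
from pail import *
ob(); p=snap('wrist','w7')[0];a=snap('scene','s7')[0]
pail('w7',[.512,.099],.085)
cv2.imwrite('pics/w7b.png',np.hstack([cv2.resize(p,(400,300)),cv2.resize(a[130:280,220:420],(400,300))])[:,:,::-1])
P=cloud('s7').reshape(-1,3);P=P[~np.isnan(P[:,0])]
u=(P[:,:2]-[.512,.099])@np.array([.986,.166]); w=(P[:,:2]-[.512,.099])@np.array([-.166,.986]);z=P[:,2]
for zz in np.arange(.09,.17,.01):
    k=(abs(w)<.02)&(abs(z-zz)<.005)&(u<0.03)&(u>-.14)
    h=np.histogram(u[k],np.arange(-.14,.031,.01))[0]; print(zz.round(2),h)
E
```

```text
t 12.25 [0.4427, 0.089, 0.0764] [[-0.166, 0.986, -0.009], [0.986, 0.166, -0.0], [0.001, -0.009, -1.0]] q [0.03, -0.26, 2.11, 0.0, 1.3, -0.13] F [-0.2, 0.0, -1.8] 0.5018589981409135 0.0
w7 centre [0.51   0.0995] rim plane [-0.0018  0.0011  0.0841] 7103
0.09 [0 0 0 0 0 0 0 0 0 3 0 0 0 0 0 0 0]
0.1 [0 0 0 0 0 0 0 6 5 0 0 0 0 0 0 0 0]
0.11 [ 0  0  0  0  0  1  2 12  2  0  0  0  0  0  0  0  0]
0.12 [0 0 0 0 6 3 0 0 0 6 6 0 0 0 0 0 0]
0.13 [ 0  0  0  0  1  5  0  0  0  3 15  1  0  0  0  0  0]
0.14 [0 0 0 0 1 4 0 0 0 4 8 0 0 0 0 0 0]
0.15 [0 0 0 0 4 4 0 0 0 1 0 0 0 0 0 0 0]
0.16 [ 0  0  2  0  3  2  0  0  0  4  4  2 10  0  0  0  0]
0.17 [ 0  0  0  0  0  1  0  0  0  0  7  3 20  0  0  0  0]
```

View pics/w7b.png

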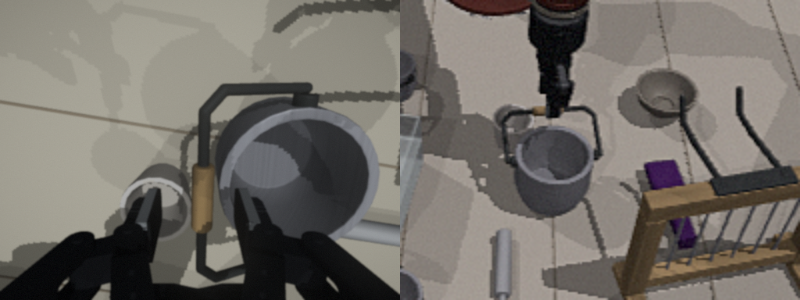

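The jaws straddle the wooden grip at (202,198) in the wrist half, and the pot lies well below. I'll lower 2 cm and start the push.

Emit:
jog_arm --series '[{"x":0,"y":0,"z":1.2,"roll":0,"jaw":0.5},{"x":0,"y":0,"z":0.9,"roll":0,"jaw":0.5},{"x":0,"y":0.6,"z":0,"roll":0,"jaw":0.5},{"x":0,"y":0.6,"z":0,"roll":0,"jaw":0.5},{"x":0,"y":0.4,"z":-0.2,"roll":0,"jaw":0.5},{"x":0,"y":0.35,"z":-0.7,"roll":0,"jaw":0.5},{"x":0,"y":0.35,"z":-0.6,"roll":0,"jaw":0.5},{"x":0,"y":0.4,"z":-0.4,"roll":0,"jaw":0.5},{"x":0,"y":0.4,"z":-0.4,"roll":0,"jaw":0.5},{"x":0,"y":0,"z":0,"roll":0,"jaw":0.5}]'

```text
t: 13.35
eef_pos: [0.4783, 0.0943, 0.0842]
eef_rot: [[-0.166, 0.986, 0.002], [0.986, 0.166, 0.0], [-0.0, 0.002, -1.0]]
force: [-1.5, -0.0, 1.9]
finger_gap: 0.498
finger_force: 1.2
```

```bash
cat >> pail.py <<'E'
def bailpts(t,c,psi=.167):
    P=cloud(t).reshape(-1,3);P=P[~np.isnan(P[:,0])]
    u=(P[:,:2]-c)@np.array([np.cos(psi),np.sin(psi)]); w=(P[:,:2]-c)@np.array([-np.sin(psi),np.cos(psi)]);z=P[:,2]
    for lo,hi in((-.075,-.061),(.061,.075),(-.055,-.035),(.035,.055)):
        k=(w>lo)&(w<hi)&(z>.09)&(z<.165)&(abs(u)<.08)
        if k.sum()>3: print(t,'w',lo,k.sum(),'u',np.percentile(u[k],[5,50,95]).round(4),'z',np.percentile(z[k],[5,50,95]).round(4))
E
python3 - <<'E'
from pail import *
ob(); snap('wrist','w8');snap('scene','s8')
c=pail('w8',[.512,.099],.085);pail('s8',[.513,.098],.085)
for t in('w8','s8'): bailpts(t,[.511,.099])
E
```

```text
t 13.35 [0.4783, 0.0943, 0.0842] [[-0.166, 0.986, 0.002], [0.986, 0.166, 0.0], [-0.0, 0.002, -1.0]] q [0.04, -0.19, 2.04, -0.0, 1.29, -0.13] F [-1.5, -0.0, 1.9] 0.4982053067567309 1.2232256680727005
w8 centre [0.518  0.1019] rim plane [-0.0721 -0.0147  0.0871] 7146
s8 centre [0.5214 0.0986] rim plane [-0.0503 -0.0088  0.0847] 235
w8 w -0.075 840 u [-0.0357 -0.022  -0.0062] z [0.0916 0.1046 0.1157]
w8 w 0.061 1497 u [-0.0418 -0.0268 -0.0052] z [0.0925 0.111  0.1224]
w8 w -0.055 509 u [-0.0506 -0.046  -0.0207] z [0.0902 0.1267 0.1283]
w8 w 0.035 960 u [-0.0494 -0.0456 -0.0232] z [0.0902 0.1267 0.1281]
s8 w -0.075 44 u [-0.0412 -0.0241 -0.0071] z [0.0926 0.1062 0.1204]
s8 w 0.061 40 u [-0.036  -0.0245 -0.0075] z [0.092  0.1064 0.1178]
s8 w -0.055 18 u [-0.0517 -0.047  -0.0436] z [0.1216 0.1247 0.1272]
s8 w 0.035 18 u [-0.0473 -0.0445 -0.0185] z [0.0907 0.1238 0.1271]
```

The bail has risen to about 45°, but the fingertips got level with the bar and pressed down, tilting the pail slightly (0.06 rad). I'll back off, drop lower and push again with the tips well below the bar.

Emit:
jog_arm --series '[{"x":0,"y":-0.5,"z":0,"roll":0,"jaw":0.5},{"x":0,"y":-0.5,"z":0,"roll":0,"jaw":0.5},{"x":0,"y":0,"z":1,"roll":0,"jaw":0.5},{"x":0,"y":0,"z":0.9,"roll":0,"jaw":0.5},{"x":0,"y":0,"z":0,"roll":0,"jaw":0.5}]'

```text
t: 13.95
eef_pos: [0.4658, 0.0925, 0.0617]
eef_rot: [[-0.166, 0.986, -0.004], [0.986, 0.166, -0.0], [0.001, -0.004, -1.0]]
force: [-0.2, 1.4, -0.5]
finger_gap: 0.502
finger_force: 0.0
```

```bash
python3 - <<'E'
from pail import *
ob(); snap('wrist','w9');snap('scene','s9')
c=pail('w9',[.514,.099],.085);pail('s9',[.514,.098],.085)
for t in('w9','s9'): bailpts(t,c)
E
```

```text
t 13.95 [0.4658, 0.0925, 0.0617] [[-0.166, 0.986, -0.004], [0.986, 0.166, -0.0], [0.001, -0.004, -1.0]] q [0.04, -0.19, 2.08, 0.0, 1.26, -0.13] F [-0.2, 1.4, -0.5] 0.5023866579580926 0.0
w9 centre [0.512  0.0999] rim plane [-0.0011  0.001   0.0841] 7730
s9 centre [0.5157 0.0973] rim plane [-0.0007 -0.0068  0.0829] 242
w9 w -0.075 25 u [-0.0213 -0.0183 -0.0155] z [0.0901 0.0908 0.0917]
w9 w 0.061 1696 u [-0.0469 -0.0333 -0.0137] z [0.0925 0.1098 0.1204]
w9 w 0.035 1109 u [-0.0548 -0.0517 -0.0487] z [0.1233 0.1253 0.1265]
s9 w -0.075 42 u [-0.0472 -0.0331 -0.0168] z [0.0922 0.1072 0.1204]
s9 w 0.061 31 u [-0.0414 -0.0291 -0.014 ] z [0.093  0.1028 0.1167]
s9 w -0.055 14 u [-0.0551 -0.0514 -0.0489] z [0.121  0.1227 0.1272]
s9 w 0.035 16 u [-0.053  -0.05   -0.0465] z [0.1199 0.124  0.1252]
```

Emit:
jog_arm --series '[{"x":0,"y":0.7,"z":0,"roll":0,"jaw":0.5},{"x":0,"y":0.3,"z":-0.3,"roll":0,"jaw":0.5},{"x":0,"y":0.35,"z":-0.55,"roll":0,"jaw":0.5},{"x":0,"y":0.35,"z":-0.5,"roll":0,"jaw":0.5},{"x":0,"y":0.5,"z":-0.4,"roll":0,"jaw":0.5},{"x":0,"y":0.5,"z":-0.4,"roll":0,"jaw":0.5},{"x":0,"y":0,"z":0,"roll":0,"jaw":0.5}]'

```text
t: 14.75
eef_pos: [0.4954, 0.0972, 0.0867]
eef_rot: [[-0.166, 0.986, 0.002], [0.986, 0.166, 0.0], [-0.0, 0.002, -1.0]]
force: [0.0, 0.5, -0.4]
finger_gap: 0.5
finger_force: 0.0
```

```bash
python3 - <<'E'
from pail import *
ob(); snap('wrist','w10');snap('scene','s10')
c=pail('w10',[.514,.099],.085);pail('s10',[.514,.098],.085)
for t in('w10','s10'): bailpts(t,c)
E
```

```text
t 14.75 [0.4954, 0.0972, 0.0867] [[-0.166, 0.986, 0.002], [0.986, 0.166, 0.0], [-0.0, 0.002, -1.0]] q [0.05, -0.14, 1.99, 0.0, 1.29, -0.12] F [0.0, 0.5, -0.4] 0.4997526780620032 0.0
w10 centre [0.5124 0.1   ] rim plane [-0.0002  0.0022  0.0841] 5877
s10 centre [0.5157 0.0973] rim plane [0.0001 0.0057 0.0827] 256
w10 w -0.075 565 u [-0.0215 -0.0145 -0.007 ] z [0.092  0.1059 0.118 ]
w10 w 0.061 1063 u [-0.0276 -0.019  -0.005 ] z [0.0948 0.1236 0.1353]
w10 w -0.055 100 u [-0.0344 -0.0312 -0.0283] z [0.1404 0.1421 0.1431]
w10 w 0.035 987 u [-0.033  -0.0297 -0.0268] z [0.1402 0.1422 0.1434]
s10 w -0.075 50 u [-0.0295 -0.0185 -0.006 ] z [0.0912 0.1151 0.1354]
s10 w 0.061 33 u [-0.0223 -0.0157 -0.0036] z [0.0942 0.1112 0.1312]
s10 w -0.055 21 u [-0.0329 -0.0299 -0.0269] z [0.1358 0.1407 0.1432]
s10 w 0.035 15 u [-0.0302 -0.0283 -0.026 ] z [0.1357 0.1396 0.1418]
```

Clean: the bail is at about 65° and the pail is undisturbed. I'll finish the swing, hold, centre on the bar and check.

Emit:
jog_arm --series '[{"x":0,"y":0.5,"z":-0.25,"roll":0,"jaw":0.5},{"x":0,"y":0.5,"z":-0.2,"roll":0,"jaw":0.5},{"x":0,"y":0.6,"z":-0.15,"roll":0,"jaw":0.5},{"x":0,"y":0.6,"z":-0.1,"roll":0,"jaw":0.5},{"x":0,"y":0.4,"z":0,"roll":0,"jaw":0.5},{"x":0,"y":0,"z":0,"roll":0,"jaw":0.5},{"x":0,"y":-0.7,"z":0,"roll":0,"jaw":0.5},{"x":0,"y":-0.6,"z":0,"roll":0,"jaw":0.5},{"x":0,"y":0,"z":0,"roll":0,"jaw":0.5},{"x":0,"y":0,"z":0,"roll":0,"jaw":0.5},{"x":0,"y":0,"z":0,"roll":0,"jaw":0.5}]'

```text
t: 15.95
eef_pos: [0.5068, 0.0992, 0.0926]
eef_rot: [[-0.166, 0.986, 0.0], [0.986, 0.166, 0.0], [-0.0, 0.0, -1.0]]
force: [0.2, 0.5, -0.7]
finger_gap: 0.5
finger_force: 0.0
```

```bash
python3 - <<'E'
from pail import *
ob(); snap('wrist','w11');snap('scene','s11')
c=pail('w11',[.514,.099],.085);pail('s11',[.514,.098],.085)
for t in('w11','s11'): bailpts(t,c)
P=cloud('s11').reshape(-1,3);P=P[~np.isnan(P[:,0])]
u=(P[:,:2]-c)@np.array([.986,.166]); w=(P[:,:2]-c)@np.array([-.166,.986]);z=P[:,2]
for zz in np.arange(.11,.2,.01):
    k=(abs(w)<.02)&(abs(z-zz)<.005)&(abs(u)<.06)
    print(zz.round(2),np.histogram(u[k],np.arange(-.06,.061,.01))[0])
E
```

```text
t 15.95 [0.5068, 0.0992, 0.0926] [[-0.166, 0.986, 0.0], [0.986, 0.166, 0.0], [-0.0, 0.0, -1.0]] q [0.05, -0.12, 1.96, 0.0, 1.3, -0.12] F [0.2, 0.5, -0.7] 0.49995025825502043 0.0
w11 centre [0.513  0.0999] rim plane [-0.0006  0.0023  0.0842] 5507
s11 centre [0.5157 0.0973] rim plane [0.0017 0.0045 0.0827] 251
w11 w -0.075 77 u [-0.0024 -0.0016 -0.0003] z [0.1045 0.1138 0.1229]
w11 w 0.061 513 u [-0.0067 -0.003   0.001 ] z [0.1012 0.1376 0.1421]
w11 w -0.055 146 u [-0.0096 -0.0065 -0.0034] z [0.1476 0.1491 0.1502]
w11 w 0.035 1008 u [-0.0082 -0.0052 -0.0019] z [0.1472 0.1491 0.1505]
s11 w -0.075 48 u [-0.0059 -0.0025  0.0005] z [0.0951 0.1206 0.1422]
s11 w 0.061 29 u [-0.002   0.0008  0.0042] z [0.0933 0.1153 0.1385]
s11 w -0.055 20 u [-0.0081 -0.004  -0.0024] z [0.145  0.1485 0.1497]
s11 w 0.035 17 u [-0.0066 -0.0033 -0.001 ] z [0.1435 0.1464 0.1498]
0.11 [0 0 0 0 0 0 0 0 0 0 0 0]
0.12 [0 0 0 0 0 0 0 0 0 0 0 0]
0.13 [0 0 1 1 0 0 0 3 6 0 0 0]
0.14 [ 0  0  0 10  0  1  0  2 16  2  0  0]
0.15 [ 0  0  4  5  2 19  4  0 15  1  0  0]
0.16 [0 0 1 7 0 0 0 0 5 1 0 0]
0.17 [0 0 3 4 0 0 0 1 3 0 0 0]
0.18 [ 1  0  0  3  0  0  0  2  7  1 28  0]
0.19 [ 1  0  1  4  0  0  0  3 11  1  5  6]
```

The bail is upright at about 85° and the pail level. Now I'll grip the bar and lift.

Emit:
jog_arm --series '[{"x":0,"y":0,"z":0,"roll":0,"jaw":0.65},{"x":0,"y":0,"z":0,"roll":0,"jaw":0.75},{"x":0,"y":0,"z":0,"roll":0,"jaw":0.85},{"x":0,"y":0,"z":0,"roll":0,"jaw":1},{"x":0,"y":0,"z":0,"roll":0,"jaw":1},{"x":0,"y":0,"z":0,"roll":0,"jaw":1},{"x":0,"y":0,"z":0,"roll":0,"jaw":1},{"x":0,"y":0,"z":-0.3,"roll":0,"jaw":1},{"x":0,"y":0,"z":-0.5,"roll":0,"jaw":1},{"x":0,"y":0,"z":-0.5,"roll":0,"jaw":1},{"x":0,"y":0,"z":0,"roll":0,"jaw":1}]' --grip_force 60

```text
t: 17.15
eef_pos: [0.5073, 0.0993, 0.1063]
eef_rot: [[-0.166, 0.986, 0.001], [0.986, 0.166, 0.0], [-0.0, 0.001, -1.0]]
force: [-1.2, -0.0, -3.6]
finger_gap: 0.142
finger_force: 58.5
```

Held: the gap is about 12–14 mm and the tool carries the pail's weight. I'll lift and turn to the hook's heading.

Emit:
jog_arm --series '[{"x":0,"y":0,"z":-0.8,"roll":0,"jaw":1},{"x":0,"y":0,"z":-1.4,"roll":0,"jaw":1},{"x":0,"y":0,"z":-1.6,"roll":0,"jaw":1},{"x":0,"y":0,"z":-1.6,"roll":0,"jaw":1},{"x":0,"y":0,"z":-1.4,"roll":0,"jaw":1},{"x":0,"y":0,"z":-0.8,"roll":-0.03,"jaw":1},{"x":0,"y":0,"z":-0.35,"roll":-0.03,"jaw":1},{"x":0,"y":0,"z":0,"roll":-0.025,"jaw":1},{"x":0,"y":0,"z":0,"roll":0,"jaw":1},{"x":0,"y":0,"z":0,"roll":0,"jaw":1}]'

```text
t: 18.15
eef_pos: [0.5066, 0.0992, 0.1848]
eef_rot: [[-0.249, 0.969, -0.001], [0.969, 0.249, -0.0], [0.0, -0.001, -1.0]]
force: [0.3, 0.3, -2.7]
finger_gap: 0.141
finger_force: 58.6
```

```bash
python3 - <<'E'
from pail import *
s=ob(); snap('wrist','w12');snap('scene','s12');snap('top','t12')
psi=.2525
for t in('w12','s12'):
    c=pail(t,[.512,.0995],.178); 
    P=cloud(t).reshape(-1,3);P=P[~np.isnan(P[:,0])]
    R=np.array([[np.cos(psi),-np.sin(psi)],[np.sin(psi),np.cos(psi)]])
    uw=(P[:,:2]-s['eef_pos'][:2])@R;z=P[:,2]
    for lo,hi in((-.075,-.06),(.06,.075),(-.055,-.03),(.03,.055)):
        k=(uw[:,1]>lo)&(uw[:,1]<hi)&(z>.225)&(z<.26)&(abs(uw[:,0])<.04)
        if k.sum()>3: print(t,lo,k.sum(),np.percentile(uw[k,0],[5,50,95]).round(4),np.percentile(z[k],[5,50,95]).round(4))
# prong lines in hook frame with guessed seat
seat=np.array([.5505,.2873])
for t in('s12','t12'):
    P=cloud(t).reshape(-1,3);P=P[~np.isnan(P[:,0])]; uw=(P[:,:2]-seat)@R; z=P[:,2]
    for sg in(-1,1):
        k=(abs(uw[:,1]-sg*.038)<.01)&(z>.186)&(z<.24)&(abs(uw[:,0])<.05)
        h=uw[k];print(t,sg,k.sum(),'y',np.polyfit(h[:,0],h[:,1],1).round(4),'minx',np.sort(h[:,0])[[0,2]].round(4),'zmax',z[k].max().round(4))
        for xx in(-.03,-.025,-.02,-.015,-.01,0,.01,.02,.03,.04):
            j=abs(h[:,0]-xx)<.0025
            if j.sum():print('   ',xx,j.sum(),np.median(z[k][j]).round(4),end='')
        print()
E
```

```text
t 18.15 [0.5066, 0.0992, 0.1848] [[-0.249, 0.969, -0.001], [0.969, 0.249, -0.0], [0.0, -0.001, -1.0]] q [0.05, -0.2, 1.88, 0.0, 1.47, -0.2] F [0.3, 0.3, -2.7] 0.14135590797862996 58.57027530670166
w12 centre [0.5127 0.1002] rim plane [-0.0027  0.0019  0.1763] 5580
w12 0.06 411 [-0.0011  0.0019  0.0049] [0.227  0.2313 0.2352]
w12 -0.055 300 [-0.0028  0.0003  0.0033] [0.2397 0.2413 0.2423]
w12 0.03 1254 [-0.0023  0.0008  0.004 ] [0.2392 0.2413 0.2426]
s12 centre [0.5155 0.0979] rim plane [-0.0016  0.0008  0.1746] 293
s12 -0.075 15 [0.     0.0023 0.005 ] [0.2268 0.23   0.2373]
s12 0.06 4 [0.0024 0.0046 0.0056] [0.226  0.2282 0.229 ]
s12 -0.055 27 [-0.0003  0.0016  0.0042] [0.2362 0.2398 0.2417]
s12 0.03 23 [-0.0015  0.0025  0.0041] [0.2347 0.2393 0.2412]
s12 -1 106 y [-0.009  -0.0387] minx [-0.0307 -0.0271] zmax 0.2242
    -0.03 2 0.2228    -0.025 11 0.2201    -0.02 12 0.2123    -0.015 12 0.2022    -0.01 6 0.1976    0 7 0.1959    0.01 6 0.1964    0.02 4 0.1975    0.03 5 0.1964    0.04 3 0.1998
s12 1 119 y [-0.0198  0.0374] minx [-0.0311 -0.0271] zmax 0.2275
    -0.03 2 0.2209    -0.025 16 0.219    -0.02 16 0.2107    -0.015 13 0.2029    -0.01 8 0.1979    0 7 0.1953    0.01 9 0.1968    0.02 6 0.1969    0.03 5 0.1965    0.04 5 0.2009
t12 -1 63 y [ 0.0029 -0.0379] minx [-0.0302 -0.0269] zmax 0.2268
    -0.03 2 0.2233    -0.025 5 0.2176    -0.02 3 0.209    -0.015 3 0.2033    -0.01 4 0.1991    0 5 0.1967    0.01 2 0.1984    0.02 4 0.1957    0.03 4 0.199    0.04 6 0.2019
t12 1 65 y [0.0008 0.038 ] minx [-0.0312 -0.0289] zmax 0.2265
    -0.03 4 0.2244    -0.025 3 0.224    -0.02 3 0.2189    -0.015 4 0.2064    -0.01 3 0.1983    0 5 0.1969    0.01 5 0.2    0.02 4 0.1989    0.03 3 0.1966    0.04 4 0.2014
```

The seat estimate checks out: prongs at ±38 mm, tips at −30. The bar is at z≈0.238 and the pail hangs level. I'll slide sideways in front of the prongs.

Emit:
jog_arm --series '[{"x":0.6,"y":0,"z":-0.1,"roll":0,"jaw":1},{"x":1.3,"y":0,"z":-0.1,"roll":0,"jaw":1},{"x":2,"y":0,"z":-0.1,"roll":0,"jaw":1},{"x":2.3,"y":0,"z":0,"roll":0,"jaw":1},{"x":2.5,"y":0,"z":0,"roll":0,"jaw":1},{"x":2.5,"y":0,"z":0,"roll":0,"jaw":1},{"x":2.3,"y":0,"z":0,"roll":0,"jaw":1},{"x":1.8,"y":0,"z":0,"roll":0,"jaw":1},{"x":1.2,"y":0,"z":0,"roll":0,"jaw":1},{"x":0.6,"y":0,"z":0,"roll":0,"jaw":1},{"x":0,"y":0,"z":0,"roll":0,"jaw":1},{"x":0,"y":0,"z":0,"roll":0,"jaw":1}]'

```text
t: 19.5
eef_pos: [0.4643, 0.2645, 0.188]
eef_rot: [[-0.249, 0.968, 0.0], [0.968, 0.249, -0.001], [-0.001, -0.0, -1.0]]
force: [0.9, -0.5, -3.1]
finger_gap: 0.145
finger_force: 58.5
```

Emit:
jog_arm --series '[{"x":0,"y":0.4,"z":0,"roll":0,"jaw":1},{"x":0,"y":0.8,"z":0,"roll":0,"jaw":1},{"x":0,"y":1.1,"z":0,"roll":0,"jaw":1},{"x":0,"y":1.2,"z":0,"roll":0,"jaw":1},{"x":0,"y":1.2,"z":0,"roll":0,"jaw":1},{"x":0,"y":1.2,"z":0,"roll":0,"jaw":1},{"x":0,"y":1.2,"z":0,"roll":0,"jaw":1},{"x":0,"y":1,"z":0,"roll":0,"jaw":1},{"x":0,"y":0.7,"z":0,"roll":0,"jaw":1},{"x":0,"y":0.4,"z":0,"roll":0,"jaw":1},{"x":0,"y":0,"z":0,"roll":0,"jaw":1},{"x":0,"y":0,"z":0,"roll":0,"jaw":1}]'

```text
t: 20.7
eef_pos: [0.553, 0.2878, 0.188]
eef_rot: [[-0.249, 0.968, -0.0], [0.968, 0.249, -0.0], [-0.0, -0.0, -1.0]]
force: [-0.5, 0.3, -3.2]
finger_gap: 0.145
finger_force: 58.5
```

```bash
cat > hk.py <<'E'
from pail import *
def hk(t):
    psi=.2525;R=np.array([[np.cos(psi),-np.sin(psi)],[np.sin(psi),np.cos(psi)]]);seat=np.array([.5505,.2873])
    P=cloud(t).reshape(-1,3);P=P[~np.isnan(P[:,0])];uw=(P[:,:2]-seat)@R;z=P[:,2]
    # rim front half / bar beyond prongs / arms
    for lo,hi in((-.062,-.045),(.045,.062),(-.075,-.063),(.063,.075)):
        k=(uw[:,1]>lo)&(uw[:,1]<hi)&(z>.17)&(z<.26)&(abs(uw[:,0])<.045)
        if k.sum()>2: print(t,lo,k.sum(),'x',np.percentile(uw[k,0],[5,50,95]).round(4),'z',np.percentile(z[k],[5,50,95]).round(4))
    return R,seat
E
python3 - <<'E'
from hk import *
s=ob();snap('scene','s13');snap('top','t13');snap('wrist','w13')
for t in('s13','t13','w13'):R,seat=hk(t)
print('tcp hook',((s['eef_pos'][:2]-seat)@R).round(4)); pail('s13',[.556,.288],.178);pail('w13',[.556,.288],.178)
E
```

```text
t 20.7 [0.553, 0.2878, 0.188] [[-0.249, 0.968, -0.0], [0.968, 0.249, -0.0], [-0.0, -0.0, -1.0]] q [0.36, 0.06, 1.63, 0.0, 1.46, 0.11] F [-0.5, 0.3, -3.2] 0.14544969714780104 58.533530831336975
s13 -0.062 115 x [-0.0115  0.0094  0.0392] z [0.1716 0.1783 0.2437]
s13 0.045 44 x [0.0042 0.0076 0.0128] z [0.1736 0.2003 0.2348]
s13 -0.075 71 x [0.0025 0.0078 0.0124] z [0.1715 0.2047 0.2359]
s13 0.063 14 x [0.0067 0.009  0.0117] z [0.1799 0.2043 0.2277]
t13 -0.062 68 x [-0.018   0.0024  0.0348] z [0.1741 0.1802 0.2443]
t13 0.045 31 x [-0.0031  0.0038  0.0088] z [0.1717 0.1818 0.245 ]
t13 -0.075 17 x [-0.0001  0.0037  0.007 ] z [0.1776 0.2265 0.2383]
t13 0.063 4 x [0.0023 0.0043 0.0059] z [0.183  0.2242 0.2327]
w13 0.045 2100 x [-0.0108  0.0051  0.0282] z [0.1745 0.1806 0.2452]
w13 -0.075 99 x [0.0069 0.0078 0.009 ] z [0.1997 0.2079 0.218 ]
w13 0.063 400 x [0.0018 0.0059 0.0107] z [0.1806 0.2308 0.2353]
tcp hook [ 0.0026 -0.0002]
s13 centre [0.5624 0.2852] rim plane [0.0067 0.0021 0.1776] 260
w13 centre [0.5588 0.2895] rim plane [0.0007 0.0026 0.1795] 4730
```

The bar is at hook x≈+3 to 5 mm and the pail centre is slightly behind it, near the panel frame. I'll come back 7 mm and then lower.

Emit:
jog_arm --series '[{"x":0,"y":-0.3,"z":0,"roll":0,"jaw":1},{"x":0,"y":-0.4,"z":0,"roll":0,"jaw":1},{"x":0,"y":0,"z":0.5,"roll":0,"jaw":1},{"x":0,"y":0,"z":0.8,"roll":0,"jaw":1},{"x":0,"y":0,"z":0.8,"roll":0,"jaw":1},{"x":0,"y":0,"z":0.7,"roll":0,"jaw":1},{"x":0,"y":0,"z":0.4,"roll":0,"jaw":1},{"x":0,"y":0,"z":0.2,"roll":0,"jaw":1},{"x":0,"y":0,"z":0,"roll":0,"jaw":1},{"x":0,"y":0,"z":0,"roll":0,"jaw":1}]'

```text
t: 21.85
eef_pos: [0.5468, 0.2861, 0.1543]
eef_rot: [[-0.249, 0.968, 0.001], [0.968, 0.249, 0.0], [0.0, 0.001, -1.0]]
force: [-0.1, 0.2, -3.4]
finger_gap: 0.144
finger_force: 58.5
```

Emit:
jog_arm --series '[{"x":0,"y":0,"z":0.15,"roll":0,"jaw":1},{"x":0,"y":0,"z":0.15,"roll":0,"jaw":1},{"x":0,"y":0,"z":0.1,"roll":0,"jaw":1},{"x":0,"y":0,"z":0,"roll":0,"jaw":1},{"x":0,"y":0,"z":0,"roll":0,"jaw":1}]'

```text
t: 22.35
eef_pos: [0.5465, 0.286, 0.15]
eef_rot: [[-0.249, 0.968, -0.0], [0.968, 0.249, -0.0], [-0.0, -0.0, -1.0]]
force: [0.1, 0.5, -3.5]
finger_gap: 0.146
finger_force: 58.5
```

Emit:
jog_arm --series '[{"x":0,"y":0,"z":0.07,"roll":0,"jaw":1},{"x":0,"y":0,"z":0.07,"roll":0,"jaw":1},{"x":0,"y":0,"z":0,"roll":0,"jaw":1},{"x":0,"y":0,"z":0,"roll":0,"jaw":1}]'

```text
t: 22.75
eef_pos: [0.5465, 0.286, 0.1486]
eef_rot: [[-0.249, 0.968, -0.0], [0.968, 0.249, -0.0], [-0.0, -0.0, -1.0]]
force: [-0.1, -0.5, -3.2]
finger_gap: 0.14
finger_force: 58.5
```

Emit:
jog_arm --series '[{"x":0,"y":0,"z":0.07,"roll":0,"jaw":1},{"x":0,"y":0,"z":0.07,"roll":0,"jaw":1},{"x":0,"y":0,"z":0,"roll":0,"jaw":1},{"x":0,"y":0,"z":0,"roll":0,"jaw":1}]'

```text
t: 23.15
eef_pos: [0.5467, 0.2861, 0.1481]
eef_rot: [[-0.249, 0.968, 0.001], [0.968, 0.249, 0.0], [0.0, 0.001, -1.0]]
force: [-2.7, -1.0, 2.6]
finger_gap: 0.14
finger_force: 58.9
```

```bash
python3 - <<'E'
from hk import *
s=ob();snap('scene','s14');snap('top','t14');snap('wrist','w14')
for t in('s14','t14','w14'):R,seat=hk(t)
print('tcp hook',((s['eef_pos'][:2]-seat)@R).round(4)); pail('s14',[.552,.285],.14);pail('w14',[.552,.288],.14)
E
```

```text
t 23.15 [0.5467, 0.2861, 0.1481] [[-0.249, 0.968, 0.001], [0.968, 0.249, 0.0], [0.0, 0.001, -1.0]] q [0.36, 0.07, 1.68, -0.0, 1.39, 0.11] F [-2.7, -1.0, 2.6] 0.14011920979927783 58.88851225376129
s14 -0.062 21 x [-0.006  -0.0021  0.0004] z [0.1975 0.2025 0.2053]
s14 0.045 14 x [-0.0028 -0.0006  0.0015] z [0.173  0.1835 0.195 ]
s14 -0.075 31 x [-0.0045 -0.0012  0.0014] z [0.1731 0.187  0.1975]
s14 0.063 5 x [-0.0009  0.0012  0.0015] z [0.1775 0.1846 0.1884]
t14 -0.062 12 x [-0.007  -0.0055 -0.002 ] z [0.2008 0.2042 0.2078]
t14 0.045 9 x [-0.0056 -0.0044 -0.0012] z [0.176  0.1976 0.2019]
t14 -0.075 8 x [-0.0072 -0.0051 -0.0022] z [0.1815 0.1947 0.2008]
t14 0.063 3 x [-0.0048 -0.0042 -0.0013] z [0.1775 0.1963 0.1995]
w14 0.045 952 x [-0.0061 -0.0029  0.0001] z [0.1962 0.203  0.2056]
w14 -0.075 38 x [0.0004 0.001  0.0017] z [0.1709 0.174  0.1788]
w14 0.063 299 x [-0.0047 -0.0015  0.0017] z [0.1745 0.1922 0.1955]
tcp hook [-0.0039 -0.0002]
s14 centre [0.5558 0.2838] rim plane [-0.0005 -0.0014  0.138 ] 204
w14 centre [0.5525 0.2872] rim plane [-0.0032  0.0013  0.1395] 4900
```

The bar sits in both prongs at hook x≈−3 mm with its top at z≈0.2055, and the load is off the tool. I'll open and withdraw upward.

Emit:
jog_arm --series '[{"x":0,"y":0,"z":-0.05,"roll":0,"jaw":1},{"x":0,"y":0,"z":0,"roll":0,"jaw":0.9},{"x":0,"y":0,"z":0,"roll":0,"jaw":0.8},{"x":0,"y":0,"z":0,"roll":0,"jaw":0.7},{"x":0,"y":0,"z":0,"roll":0,"jaw":0.6},{"x":0,"y":0,"z":0,"roll":0,"jaw":0.5},{"x":0,"y":0,"z":0,"roll":0,"jaw":0.5},{"x":0,"y":0,"z":0,"roll":0,"jaw":0.5},{"x":0,"y":0,"z":0,"roll":0,"jaw":0.5},{"x":0,"y":0,"z":0,"roll":0,"jaw":0.5}]'

```text
t: 24.3
eef_pos: [0.5465, 0.286, 0.1477]
eef_rot: [[-0.249, 0.968, 0.0], [0.968, 0.249, 0.0], [0.0, 0.0, -1.0]]
force: [0.6, 0.2, 0.8]
finger_gap: 0.502
finger_force: 0.0
```

Emit:
jog_arm --series '[{"x":0,"y":0,"z":-0.5,"roll":0,"jaw":0.5},{"x":0,"y":0,"z":-1,"roll":0,"jaw":0.5},{"x":0,"y":0,"z":-1.5,"roll":0,"jaw":0.5},{"x":0,"y":0,"z":-2,"roll":0,"jaw":0.5},{"x":0,"y":0,"z":-2.5,"roll":0,"jaw":0.5},{"x":0,"y":0,"z":-2.5,"roll":0,"jaw":0.5},{"x":0,"y":0,"z":0,"roll":0,"jaw":0.5},{"x":0,"y":0,"z":0,"roll":0,"jaw":0.5},{"x":0,"y":0,"z":0,"roll":0,"jaw":0.5},{"x":0,"y":0,"z":0,"roll":0,"jaw":0.5}]'

```text
t: 25.3
eef_pos: [0.5458, 0.2858, 0.2461]
eef_rot: [[-0.249, 0.968, -0.002], [0.968, 0.249, -0.001], [-0.0, -0.003, -1.0]]
force: [-0.1, -0.7, -0.6]
finger_gap: 0.499
finger_force: 0.0
```

```bash
python3 - <<'E'
from hk import *
s=ob();a=snap('scene','s15')[0];snap('top','t15');p=snap('wrist','w15')[0]
for t in('s15','t15','w15'):R,seat=hk(t)
pail('s15',[.552,.285],.14);pail('w15',[.552,.288],.14)
cv2.imwrite('pics/f.png',np.hstack([cv2.resize(p,(400,300)),cv2.resize(a[130:280,270:470],(400,300))])[:,:,::-1])
E
```

```text
t 25.3 [0.5458, 0.2858, 0.2461] [[-0.249, 0.968, -0.002], [0.968, 0.249, -0.001], [-0.0, -0.003, -1.0]] q [0.36, 0.01, 1.58, -0.0, 1.56, 0.11] F [-0.1, -0.7, -0.6] 0.49939770699240305 0.0
s15 -0.062 20 x [-0.0063 -0.0024 -0.0004] z [0.1967 0.2024 0.2051]
s15 0.045 26 x [-0.0036 -0.0009  0.0021] z [0.175  0.1937 0.2046]
s15 -0.075 29 x [-0.0047 -0.0021  0.0001] z [0.1732 0.1886 0.1972]
s15 0.063 4 x [-0.0007 -0.0006  0.0006] z [0.1712 0.1781 0.1867]
t15 -0.062 12 x [-0.0073 -0.0044 -0.0025] z [0.2022 0.2053 0.2088]
t15 0.045 9 x [-0.0058 -0.0026 -0.0006] z [0.1825 0.201  0.204 ]
t15 -0.075 9 x [-0.007  -0.0061 -0.0039] z [0.1743 0.193  0.2026]
t15 0.063 3 x [-0.0051 -0.0039 -0.0012] z [0.1849 0.1953 0.1957]
w15 -0.062 157 x [-0.0071 -0.0042 -0.0006] z [0.2012 0.2044 0.2055]
w15 0.045 309 x [-0.006  -0.0028  0.0004] z [0.1964 0.2034 0.2056]
w15 -0.075 25 x [-0.0071 -0.0042 -0.0011] z [0.1911 0.1949 0.198 ]
w15 0.063 84 x [-0.0047 -0.0021  0.0011] z [0.1776 0.1922 0.1957]
s15 centre [0.5528 0.2834] rim plane [-0.0477 -0.0128  0.1375] 206
w15 centre [0.5495 0.2865] rim plane [-0.0586 -0.0125  0.1394] 2975
```

View pics/f.png

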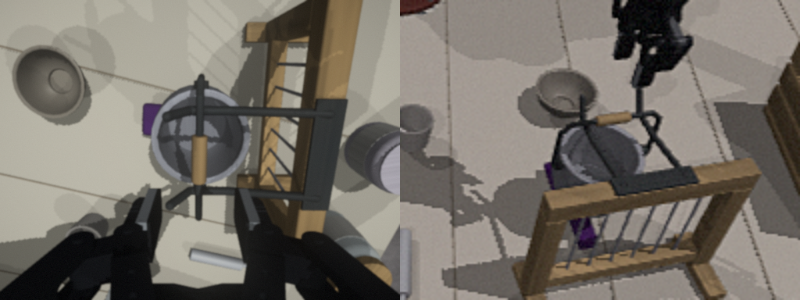

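Both views show the bar lying across both prongs and the pail hanging free, tilted about 0.06 rad, with the gripper well clear. I'll let it settle and hand in.

Emit:
jog_arm --series '[{"x":0,"y":0,"z":-1,"roll":0,"jaw":0.5},{"x":0,"y":0,"z":-1,"roll":0,"jaw":0.5},{"x":0,"y":0,"z":0,"roll":0,"jaw":0.5},{"x":0,"y":0,"z":0,"roll":0,"jaw":0.5},{"x":0,"y":0,"z":0,"roll":0,"jaw":0.5},{"x":0,"y":0,"z":0,"roll":0,"jaw":0.5},{"x":0,"y":0,"z":0,"roll":0,"jaw":0.5},{"x":0,"y":0,"z":0,"roll":0,"jaw":0.5},{"x":0,"y":0,"z":0,"roll":0,"jaw":0.5},{"x":0,"y":0,"z":0,"roll":0,"jaw":0.5},{"x":0,"y":0,"z":0,"roll":0,"jaw":0.5},{"x":0,"y":0,"z":0,"roll":0,"jaw":0.5}]'

```text
t: 26.65
eef_pos: [0.5465, 0.286, 0.2677]
eef_rot: [[-0.249, 0.968, 0.0], [0.968, 0.249, 0.0], [0.0, 0.0, -1.0]]
force: [0.2, -0.5, -0.6]
finger_gap: 0.498
finger_force: 0.0
```

```bash
python3 - <<'E'
from hk import *
for t in('w16','w17'): snap('wrist',t); pail(t,[.55,.2865],.14); hk(t)
from plant import finish_job
print(finish_job())
E
```

```text
w16 centre [0.5498 0.2865] rim plane [-0.0529 -0.0112  0.1395] 2618
w16 -0.062 145 x [-0.0074 -0.0042 -0.0011] z [0.2011 0.2043 0.2058]
w16 0.045 262 x [-0.0061 -0.0027  0.0008] z [0.1969 0.2033 0.2057]
w16 -0.075 28 x [-0.0068 -0.0035 -0.0003] z [0.1792 0.1946 0.1989]
w16 0.063 70 x [-0.0052 -0.0019  0.0009] z [0.1806 0.1926 0.1952]
w17 centre [0.5498 0.2864] rim plane [-0.0512 -0.0122  0.1395] 2608
w17 -0.062 144 x [-0.0074 -0.0042 -0.0011] z [0.2015 0.2043 0.2059]
w17 0.045 259 x [-0.0055 -0.0027  0.0002] z [0.1966 0.2035 0.2058]
w17 -0.075 28 x [-0.0067 -0.0035  0.0001] z [0.172  0.1946 0.1978]
w17 0.063 70 x [-0.0052 -0.0019  0.0009] z [0.1807 0.1925 0.1954]
the job is handed in; nothing more can be done
None
```

The pail hangs still and free by its bail in both prongs, let go and tilted about 3°, and the job was handed in at about 27 s; no verdict came back.

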